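Lay out a batch of ground plates and tally the tray

TASK

Take the chuck key out of the layout tray and lay it flat in the wooden tool tray. Then lay all the ground plates, lengthwise, in one straight overlapping row down the middle of the layout tray like roof tiles: the first flat and up against the closed end, each next one overlapping the one before by about a third of its length, its other end down on the tray floor. When the row is complete, tally the tray by pulling the stroke counter's lever over to its stop and letting it spring back; leave the brass bush, the collet and the lathe tool holder that stand about where they are.

Things in the scene. Friction and masses are not known exactly. Their poses are not given: they have to be found in the camera images.
- tray: shallow dark grey sheet-metal layout tray, fixed; origin: centre of its underside; its x runs along its length from the closed end (-x) to the open end (+x), its y across. Inside 365 mm long and 180 mm wide; floor 3 mm thick; walls 3 mm thick, the closed end 30 mm and both long sides 14 mm high over the bench; no wall at the +x end.
- tray_stop (a point): point on the tray's floor at the middle of the inner face of the closed end (182.5 mm to -x of the tray's origin, 3 mm up)
- plate1_c (a point): ground steel spacer plate 1 (4 to 6 are there; an absent one gives None): its centre, half-way up. 80 mm long (its x), 45 mm wide (y), 6 mm thick (z), about 165 g, with two countersunk holes; all alike and reversible. They start flat on the bench between robot and tray. In the row a later plate rests on the edge of the one before and slopes down about 0.12 rad to the tray floor
- plate2_c (a point): ground steel spacer plate 2 (4 to 6 are there; an absent one gives None): its centre, half-way up. 80 mm long (its x), 45 mm wide (y), 6 mm thick (z), about 165 g, with two countersunk holes; all alike and reversible. They start flat on the bench between robot and tray. In the row a later plate rests on the edge of the one before and slopes down about 0.12 rad to the tray floor
- plate3_c (a point): ground steel spacer plate 3 (4 to 6 are there; an absent one gives None): its centre, half-way up. 80 mm long (its x), 45 mm wide (y), 6 mm thick (z), about 165 g, with two countersunk holes; all alike and reversible. They start flat on the bench between robot and tray. In the row a later plate rests on the edge of the one before and slopes down about 0.12 rad to the tray floor
- plate4_c (a point): ground steel spacer plate 4 (4 to 6 are there; an absent one gives None): its centre, half-way up. 80 mm long (its x), 45 mm wide (y), 6 mm thick (z), about 165 g, with two countersunk holes; all alike and reversible. They start flat on the bench between robot and tray. In the row a later plate rests on the edge of the one before and slopes down about 0.12 rad to the tray floor
- plate5_c (a point): ground steel spacer plate 5 (4 to 6 are there; an absent one gives None): its centre, half-way up. 80 mm long (its x), 45 mm wide (y), 6 mm thick (z), about 165 g, with two countersunk holes; all alike and reversible. They start flat on the bench between robot and tray. In the row a later plate rests on the edge of the one before and slopes down about 0.12 rad to the tray floor
- plate6_c (a point): ground steel spacer plate 6 (4 to 6 are there; an absent one gives None): its centre, half-way up. 80 mm long (its x), 45 mm wide (y), 6 mm thick (z), about 165 g, with two countersunk holes; all alike and reversible. They start flat on the bench between robot and tray. In the row a later plate rests on the edge of the one before and slopes down about 0.12 rad to the tray floor
- key_c (a point): T-handled steel chuck key, 0.26 kg, lying flat in the layout tray at first: point half-way up (9 mm) at the middle of its round shaft, 18 mm thick, along its x from -48 to +48 mm, with a 13 mm square nose on to +63 mm; its cross bar (18 mm ball ends, 86 mm over all) lies along y at x = -38 mm. Its centre of mass is about 8 mm from this point towards the bar
- tooltray: open wooden tool tray, fixed, empty: outside 142 mm (its x) by 202 mm (its y) by 26 mm high, walls 6 mm, floor 6 mm; origin: centre of its underside. It stands at the right or left of the bench
- lever (a joint): sprung lever of the stroke counter, rad: 0 at rest, leaning away; grows as its ball is pulled over towards the counter's window side (the counter's -x) to the stop at 0.95; its spring (about 2 N at the ball at rest, 4.5 N at the stop) brings it back when let go
- lever_ball (a point): centre of the black ball, 28 mm across, on top of the lever; 78 mm from the axle, about 115 mm over the bench at rest and at the stop, 123 mm midway; free all round, so it can be pinched from above by fingers closing along the axle's direction. The counter's housing beside it is 62 mm high
- lever_axle (a point): point on the lever's axle in the plane in which the ball swings, 45 mm over the bench (78 mm from the ball); its frame is the counter's: x away from the window, y along the axle, z up. Seen along +y the ball moves from 26 degrees to the +x side of upright, over the top, to 28 degrees to the -x side
- counter: desk stroke counter (tally), fixed: green housing 90 x 60 mm on a dark base plate, drum window on its -x side, lever on its +y side, about 45 mm from its middle; origin: centre of its underside. It stands at the side of the bench opposite the tool tray
- bush: bystander, to be left alone: brass flanged bush, 48 mm across, 38 mm high, standing near the robot side of the plates; origin at its underside
- collet: bystander, to be left alone: steel collet, 38 mm across, 44 mm high, beyond the tray's end; origin at its underside
- toolholder: bystander, to be left alone: dark lathe tool holder with a square tool, 30 x 125 mm, 40 mm high, near the robot side of the plates; origin at its underside
Mind the look-alikes: they are no part of the job. What is shaped like the part that bears plate3_c but green is not meant. Leave any blue look-alike of the part that bears plate5_c alone.

How it is judged:
By the outcome, as a careful person would: the job done as asked, in the order asked, and still so for the second after the job is handed in, with the robot touching nothing.
Of plate1, plate2, plate3, plate4, plate5, plate6 only 4 to 6 are there at a start; the rules pass over those that are not, and their reading is None.
At some moment in a run one of plate1, plate2, plate3, plate4, plate5, plate6 may be knocked a few centimetres aside while the robot is not near it.
Once in a run the grip may slacken for a moment while it holds something.
It also fails if it takes over 210 s, if anything falls off the work surface, if the arm or the gripper's body presses on something with over 40 N, if the wrist force passes 120 N, or if a joint passes its speed limit or range.

ROBOT

A 6-joint arm with a two-finger parallel gripper is mounted at the origin on the work surface. World frame = base frame: x ahead of the robot, y to its left, z up, the work surface at z = 0. Lengths are in mm, angles in rad, forces in N, time in s.
With the tool pointing down it reaches from about 400 to 925 mm from the base axis. Payload 12.5 kg.
Tool frame: the origin (TCP) lies where the fingers leave the gripper's body, on its centre line; the fingertips stand 78 mm ahead of it and the grasp point (between the pads) lies 59 mm ahead of it; z points along the fingers, y is the direction in which the jaws open and shut (so a half turn about z gives the same grasp; the last joint's range is limited). The gripper opens to 95 mm and grips with 3 to 60 N. Pads are 20 mm wide; open, the fingers measure 119 mm over their backs; the gripper's body (75 mm by 180 mm) begins 59 mm behind the grasp point.
Start: joints at [1.088, 0.491, 1.559, -0, 1.092, -0.106], TCP at [229.948, 581.173, 292.261] pointing down, gripper open.
Joint ranges: [-3.1, 3.1], [-0.84, 2.19], [0.05, 2.79], [-1.13, 4.28], [0.06, 2.93], [-2.69, 2.69]. Speed limits (rad/s): [2.22, 2.22, 2.79, 3.14, 3.14, 3.14].

INTERFACE

Orientations are given as [roll, pitch, yaw] about the fixed x, y, z axes, in that order (R = Rz(yaw) Ry(pitch) Rx(roll)).
In Python, from cell import env, viewer, ticket, search_frame gives the robot as it stands.
- The arm moves only by the shell command python3 -m inch 'ROWS'. ROWS is a JSON object of lists of equal length, an entry for each row: "hand": the opening, from 0 (shut) to 1 (fully open); "delta_pos": the shift along the tool's x, y, z in cm, a list of three; "turn": the turn about the tool's z in rad. A call has 1 to 20 rows; each row shifts and turns the commanded pose from where the row before left it, along the tool's axes as they then stand; what a row does not reach is not made up. A row lasts 1/10 s, in which the tool goes at most 50 mm and 8.59 degrees, less where a joint would pass 70% of its speed; a pose out of reach is approached as far as the arm can. A call is refused whole if a number of a shift passes 5 or a number of a turn 0.15, either way. A call with a gripper value outside its range is refused whole. The fingers move at their own pace and stop on an object; the grip force is fixed at half the most. Time passes only in rows, so rows that do not move let the fingers close. It gives the time, the measured TCP pose, the force and the opening at its end, in the units of the state.
- env.state(): the state, without advancing time (a new reading comes with each control period).
- viewer.read_camera(name): name is "scene" or "top"; returns (picture, depth): 480x640x3 uint8, blue, green, red; 480x640 float32, mm along the optical axis (not along the pixel's ray), 0 where there is no reading.
- viewer.get_calibration(name): a dict with "fx", "fy", "cx", "cy" (pixels), "T" (4x4, takes a point from camera to world coordinates). Camera axes: x right, y down, z forward; pixel columns grow to the right and rows downward; lengths in mm; the calibration is good to about 2 mm. A picture is of the moment at which its call begins. get_calibration takes no time and is no camera call.
- ticket.job_done(): hands the job in, once; it reports no verdict.
Trained networks look in the newest picture that a camera, given by its name, has taken for a name from the list of things; names that differ only in an ending like _2 or _b are one class to them, and where a whole thing is asked for, a point or a joint stands for the part that bears it (a point fixed in the world has none). Each returns a list of dicts, best first, with "p" (0 to 1); they miss things now and then, are a little off and sometimes report something else, mostly with a low value. They report only what shows in the picture. A call takes as long as a camera call. They do not tell look-alikes from the thing itself.
- search_frame(camera, label): "centre" ([column, row] in pixels, amid what is visible of it).
The state is a dict: "t": time; "joints": joint angles; "qvel": joint speeds; "tau": joint torques, N m; "eef_pos": TCP position; "tcp_rot": TCP orientation; "ft_force": force on the tool from outside, world axes, zero at the start; "moment": the same for the moment, N m; "opening": opening from 0.0 (shut) to 1.0 (fully open).
Only numpy, scipy, OpenCV 4.12 (cv2) and the standard library are available. Lean on these libraries where they do the work, as an engineer would, in place of code of your own. Each camera call takes 0.05 s, during which the arm holds its last target.

## Working session

There is one attempt and no reset: what is moved stays moved. The work goes in short steps, Python scripts to look and compute and a shell command to move; the robot and the scene stay as the last step left them, time stands still between calls to the robot, and variables do not carry over. Pictures are saved under pics/ and viewed, and the job is handed in when it is done.

```bash
ls -la; mkdir -p pics
python3 - <<'E'
from cell import env, viewer, ticket, search_frame
import cv2
print(env.state())
for n in ("scene","top"):
    p,d=viewer.read_camera(n); cv2.imwrite(f"pics/{n}0.png",p)
    c=viewer.get_calibration(n); print(n,c)
E
```

```text
total 12
drwxr-xr-x  3 agent agent 4096 Dec  6 13:29 .
drwxr-xr-x 23 root  root  4096 Dec  6 13:29 ..
drwxr-xr-x  2 agent agent 4096 Dec  6 13:29 pics
{'t': 0.0, 'joints': array([ 1.08837390e+00,  4.91566206e-01,  1.55949409e+00, -1.69227604e-05,
        1.09169276e+00, -1.05578840e-01]), 'qvel': array([-0.00112888, -0.00136623,  0.00135149, -0.00220111, -0.00102569,
       -0.00022102]), 'tau': array([-2.29551013e-03, -6.12634134e+01, -2.58178318e+01,  6.90926844e-02,
        4.83141316e-02, -1.22524148e-04]), 'eef_pos': array([229.87980266, 581.00055537, 291.64219582]), 'tcp_rot': array([-3.14043713e+00, -1.07361783e-04,  2.76475682e+00]), 'ft_force': array([0.44217074, 0.84074221, 0.52394242]), 'moment': array([0.06545753, 0.01949021, 0.06781913]), 'opening': 1.0029596801357212}
scene {'fx': 512.239278571141, 'fy': 512.239278571141, 'cx': 323.0763982436421, 'cy': 241.55277330227887, 'T': array([[-5.77449026e-01,  5.98988713e-01, -5.54765846e-01,
         1.21772500e+03],
       [ 8.16289223e-01,  4.11115058e-01, -4.05778652e-01,
         5.36187234e+02],
       [-1.49842392e-02, -6.87165868e-01, -7.26346021e-01,
         1.02624307e+03],
       [ 0.00000000e+00,  0.00000000e+00,  0.00000000e+00,
         1.00000000e+00]])}
top {'fx': 615.7774758051802, 'fy': 615.7774758051802, 'cx': 325.69433045029274, 'cy': 235.2258234810702, 'T': array([[-7.58864780e-03, -9.89327789e-01,  1.45509241e-01,
         2.98395347e+02],
       [-9.99870199e-01,  9.57529701e-03,  1.29575594e-02,
        -7.47668766e+00],
       [-1.42125678e-02, -1.45392024e-01, -9.89272037e-01,
         1.37265270e+03],
       [ 0.00000000e+00,  0.00000000e+00,  0.00000000e+00,
         1.00000000e+00]])}
```

View pics/top0.png

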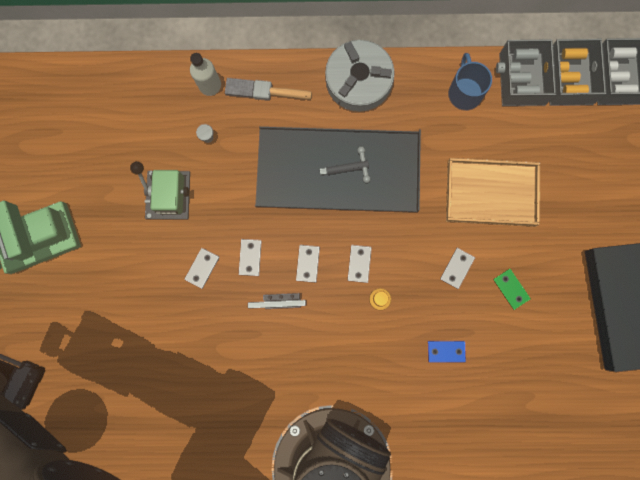

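View pics/scene0.png

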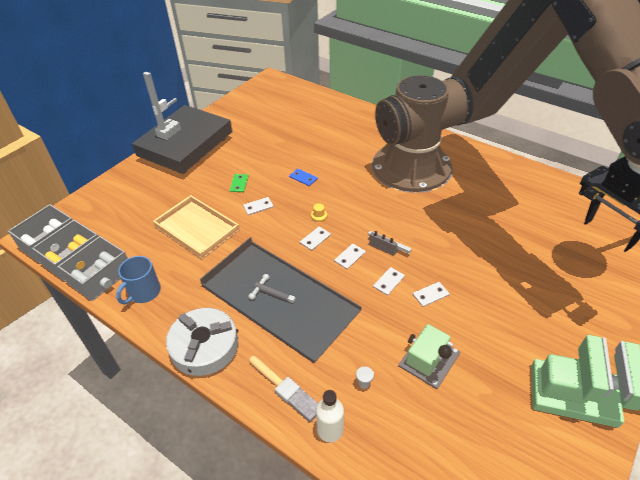

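```bash
cat > h.py <<'E'
from cell import env, viewer, ticket, search_frame
import cv2, numpy as np
def cap(n,save=None):
    p,d=viewer.read_camera(n)
    if save: cv2.imwrite(f"pics/{save}.png",p)
    return p,d,viewer.get_calibration(n)
def w(c,u,v,d):
    u,v,d=np.broadcast_arrays(*[np.asarray(a,float) for a in (u,v,d)])
    P=np.stack([(u-c["cx"])/c["fx"]*d,(v-c["cy"])/c["fy"]*d,d],-1)
    return P@c["T"][:3,:3].T+c["T"][:3,3]
def onz(c,u,v,z):
    R,t=c["T"][:3,:3],c["T"][:3,3]
    r=np.stack([(np.asarray(u,float)-c["cx"])/c["fx"],(np.asarray(v,float)-c["cy"])/c["fy"],np.ones_like(np.asarray(u,float))],-1)@R.T
    return t+r*((z-t[2])/r[...,2])[...,None]
def proj(c,P):
    q=(np.asarray(P,float)-c["T"][:3,3])@c["T"][:3,:3]
    return np.stack([q[...,0]/q[...,2]*c["fx"]+c["cx"],q[...,1]/q[...,2]*c["fy"]+c["cy"]],-1)
def cloud(c,d):
    v,u=np.indices(d.shape); return w(c,u,v,d)
def plates(p,c,z=6,lo=130):
    "bright, grey regions: steel plates, min-area rects on the plane z"
    hsv=cv2.cvtColor(p,cv2.COLOR_BGR2HSV)
    m=((hsv[...,1]<50)&(hsv[...,2]>lo)).astype(np.uint8)
    m=cv2.morphologyEx(m,cv2.MORPH_CLOSE,np.ones((5,5)))
    out=[]
    for k in cv2.findContours(m,cv2.RETR_EXTERNAL,cv2.CHAIN_APPROX_NONE)[0]:
        if cv2.contourArea(k)<150: continue
        u,v=k[:,0,0],k[:,0,1]
        W=onz(c,u,v,z)[:,:2].astype(np.float32)
        (x,y),(a,b),th=cv2.minAreaRect(W)
        if a<b: a,b,th=b,a,th+90
        out.append((np.mean(u).round(),np.mean(v).round(),round(x,1),round(y,1),round(a),round(b),round((np.radians(th)+np.pi/2)%np.pi-np.pi/2,3)))
    return out
def go(x,y,z,yaw=None,mod=True):
    "shift in tool axes (cm) and turn needed from the measured pose to TCP x,y,z,yaw"
    s=env.state(); p=s["eef_pos"]; th=s["tcp_rot"][2]
    dx,dy=x-p[0],y-p[1]; c_,s_=np.cos(th),np.sin(th)
    tn=0
    if yaw is not None:
        tn=-(yaw-th)
        if mod: tn=(tn+np.pi/2)%np.pi-np.pi/2
        else: tn=(tn+np.pi)%(2*np.pi)-np.pi
    print("t",round(s["t"],2),"pos",p.round(1),"rot",s["tcp_rot"].round(3),"F",s["ft_force"].round(1),"open",round(s["opening"],3),"q6",s["joints"][5].round(2))
    print("  shift cm before turn",np.round([(c_*dx+s_*dy)/10,(s_*dx-c_*dy)/10,(p[2]-z)/10],2),"turn",round(tn,3))
    if tn:
        th2=th-tn; c_,s_=np.cos(th2),np.sin(th2)
        print("  shift cm after turn",np.round([(c_*dx+s_*dy)/10,(s_*dx-c_*dy)/10,(p[2]-z)/10],2))
E
python3 - <<'E'
from h import *
p,d,c=cap("top")
for r in plates(p,c): print(r)
for n in ["tray","plate1_c","key_c","tooltray","counter","lever_ball","bush","collet","toolholder"]:
    for r in search_frame("top",n)[:7]:
        u,v=r["centre"]; P=w(c,u,v,d[int(v),int(u)]); print(n,np.round(r["centre"]),round(r["p"],2),P.round(1))
X=cloud(c,d)
# tray profile
for (u,v) in [(250,170),(257,170),(258,170),(260,170),(300,200),(410,170),(417,170),(418,170),(419,170),(420,170),(330,129),(330,130),(330,209),(330,211)]:
    print(u,v,X[v,u].round(1))
cv2.imwrite("pics/crop_top.png",cv2.resize(p[110:330,120:560],None,fx=1.8,fy=1.8,interpolation=cv2.INTER_CUBIC))
E
```

```text
(np.float64(276.0), np.float64(303.0), 351.3, 120.3, 126, 22, np.float64(1.563))
(np.float64(202.0), np.float64(268.0), 428.9, 288.3, 80, 45, np.float64(-0.482))
(np.float64(457.0), np.float64(268.0), 423.1, -280.6, 80, 45, np.float64(-0.525))
(np.float64(359.0), np.float64(264.0), 435.2, -63.3, 79, 44, np.float64(-0.122))
(np.float64(307.0), np.float64(263.0), 436.7, 51.7, 79, 45, np.float64(-0.108))
(np.float64(250.0), np.float64(257.0), 451.9, 180.9, 80, 45, np.float64(-0.058))
(np.float64(204.0), np.float64(132.0), 742.8, 290.4, 35, 33, np.float64(1.559))
(np.float64(258.0), np.float64(88.0), 846.9, 166.6, 56, 40, np.float64(1.44))
(np.float64(202.0), np.float64(70.0), 892.5, 297.5, 53, 48, np.float64(-1.166))
(np.float64(583.0), np.float64(73.0), 870.1, -580.1, 85, 45, np.float64(0.009))
(np.float64(522.0), np.float64(71.0), 879.3, -445.5, 108, 98, np.float64(0.062))
(np.float64(623.0), np.float64(69.0), 880.2, -683.3, 108, 65, np.float64(0.0))
(np.float64(326.0), np.float64(35.0), 915.9, 26.3, 1513, 221, np.float64(1.57))
tray [336. 172.] 0.68 [643.6 -13.   13.9]
tray [138. 172
[... 273 characters left out ...]
92.] 0.75 [ 595.7 -370.7    4.1]
counter [166. 193.] 0.79 [589.  358.6  60.1]
lever_ball [137. 171.] 0.63 [620.4 400.3 128.5]
lever_ball [201. 271.] 0.26 [422.4 290.4   4.9]
bush [379. 297.] 0.67 [ 358.5 -104.2   34.4]
toolholder [280. 302.] 0.92 [350.4 110.   27.4]
250 170 [654.  183.4  -3.5]
257 170 [651.5 166.2   5.5]
258 170 [651.6 163.9   5.1]
260 170 [653.2 160.1  -1.2]
300 200 [581.1  68.1   3.6]
410 170 [ 647.  -182.2    7.8]
417 170 [ 647.4 -198.4    5.7]
418 170 [ 639.9 -196.5   35. ]
419 170 [ 640.9 -199.4   30.8]
420 170 [ 649.4 -206.4   -2.4]
330 129 [744.9  -1.4  10.6]
330 130 [742.9  -1.4   9.5]
330 209 [5.586e+02 2.000e-01 8.700e+00]
330 211 [ 5.558e+02  3.000e-01 -7.000e-01]
```

View pics/crop_top.png

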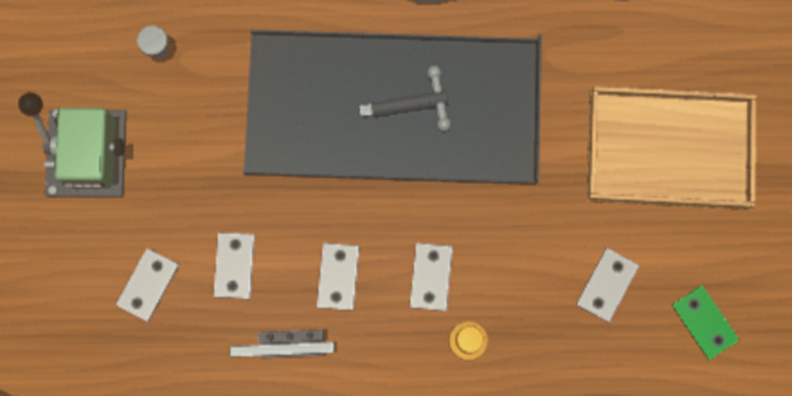

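```bash
cat > fit.py <<'E'
from h import *
from scipy.optimize import minimize
def render(c,P,shape=(480,640)):
    m=np.zeros(shape,np.uint8); q=np.round(proj(c,P)*16).astype(np.int32)
    cv2.fillConvexPoly(m,cv2.convexHull(q),1,shift=4); return m
def pose(P,x,y,th):
    R=np.array([[np.cos(th),-np.sin(th),0],[np.sin(th),np.cos(th),0],[0,0,1]]); return np.asarray(P,float)@R.T+[x,y,0]
def fit(c,m,parts,x0):
    def cost(q):
        r=np.zeros_like(m)
        for P in parts: r|=render(c,pose(P,*q[:2],q[2]/100))
        return float((r!=m).sum())
    best=None
    for k in range(4):
        r=minimize(cost,x0 if best is None else best.x,method="Nelder-Mead",options=dict(initial_simplex=np.array((x0 if best is None else best.x))+np.vstack([np.zeros(3),np.diag([6,6,4.])*(-1)**k])))
        if best is None or r.fun<best.fun: best=r
    return best.x[0],best.x[1],best.x[2]/100,best.fun,m.sum()
def box(x0,x1,y0,y1,z0,z1): return [[x,y,z] for x in(x0,x1) for y in(y0,y1) for z in(z0,z1)]
TRAY=[box(-182.5,182.5,-93,93,0,3),box(-182.5,182.5,-93,-90,0,14),box(-182.5,182.5,90,93,0,14),box(-185.5,-182.5,-93,93,0,30)]
TT=[box(-71,71,-101,101,0,26)]
KEY=[box(-48,48,-9,9,3,21),box(48,63,-6.5,6.5,5.5,18.5),box(-45,-31,-43,43,5,19)]
E
python3 - <<'E'
from fit import *
p,d,c=cap("top"); X=cloud(c,d)
hsv=cv2.cvtColor(p,cv2.COLOR_BGR2HSV)
m=((hsv[...,2]<95)&(hsv[...,1]<90)).astype(np.uint8)
k=np.zeros_like(m);k[115:225,245:435]=1
m=cv2.morphologyEx(m*k,cv2.MORPH_CLOSE,np.ones((25,25)))
print(cv2.countNonZero(m))
t=fit(c,m,TRAY,[648,-14,157]);print("tray",np.round(t,3))
r=render(c,pose(box(-71,71,-101,101,0,26),0,0,0))
lab=cv2.cvtColor(p,cv2.COLOR_BGR2LAB)
print(p[190,495],p[190,560],p[150,495],p[162,495])
S=lambda q:tuple(np.round(q).astype(int))
v=p.copy()
for P in TRAY: cv2.polylines(v,[cv2.convexHull(np.round(proj(c,pose(P,*t[:3]))).astype(np.int32))],1,(0,0,255),1)
# key
h=X[...,2]; km=np.zeros_like(m); km[140:195,310:380]=1
for z in(9,):
  mk=((hsv[...,2]>75)).astype(np.uint8)*km
  print(mk.sum())
dd=(cv2.absdiff(p,np.full_like(p,np.median(p[180:205,300:400].reshape(-1,3),0))).max(2)>16).astype(np.uint8)*km
cv2.imwrite("pics/km.png",np.hstack([cv2.resize(a[140:195,310:380]*255,None,fx=5,fy=5,interpolation=0) for a in(mk,dd)]))
cv2.imwrite("pics/trayfit.png",cv2.resize(v[110:330,120:560],None,fx=1.8,fy=1.8,interpolation=cv2.INTER_CUBIC))
E
```

```text
12861
tray [ 6.52874e+02 -1.96470e+01  1.53800e+00  5.53000e+02  1.28610e+04]
[111 172 220] [ 62 111 166] [ 62 108 158] [ 87 134 175]
3773
```

View pics/trayfit.png

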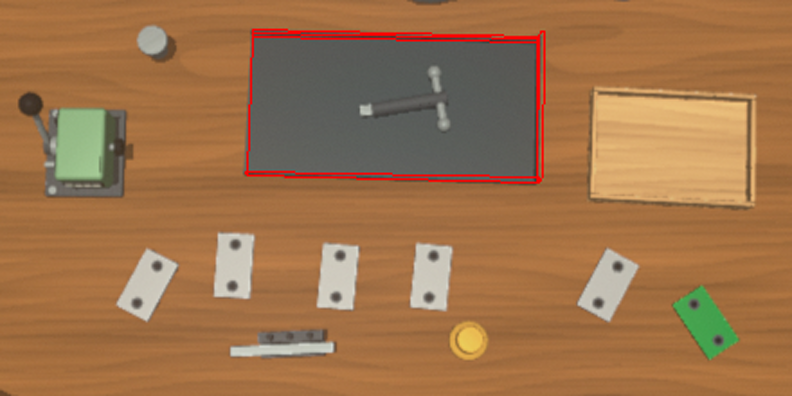

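View pics/km.png

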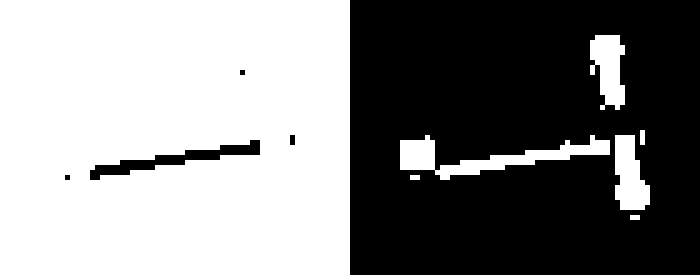

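Run:
```python
from h import *
p,d,c=cap("top")
a=cv2.resize(p[120:220,395:435],None,fx=6,fy=6,interpolation=0)
b=cv2.resize(p[120:220,245:285],None,fx=6,fy=6,interpolation=0)
cv2.imwrite("pics/ends.png",cv2.convertScaleAbs(np.hstack([b,a]),alpha=1.6))
print(p[165,408:426].max(1), p[165,250:264].max(1)); print(p[205:216,330].max(1),p[124:136,330].max(1))
print(p[205:216,280].max(1),p[124:136,400].max(1))
```

```text
[ 92  89  90  92  89  91  90  90  89  73  66  90 139 165 169 167 169 167] [164 164 166 165 166 167 164 138 103  94  95  95  94  95]
[ 98  99  95  80  96 141 150 150 146 145 150] [168 168 165 157 129  83  61  72  88  90  87  90]
[101  91  88 129 147 148 150 150 145 144 152] [159 165 166 167 167 167 151  88  64  72  89  89]
```

View pics/ends.png

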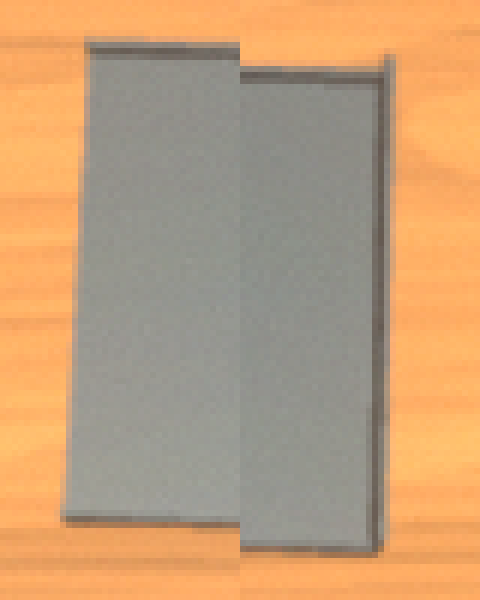

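Run:
```python
from h import *
c=viewer.get_calibration("top")
for u,v,z in [(257.0,165,3),(416.7,165,3),(418.6,165,30),(419.7,165,30),(330,209.5,14),(330,208,14),(330,128.5,14),(330,130.5,14),(330,131.5,3),(280,208,14),(280,207,14)]:
    print(u,v,z,onz(c,u,v,z).round(1))
```

```text
257.0 165 3 [663.9 166.6   3. ]
416.7 165 3 [ 659.8 -198.4    3. ]
418.6 165 30 [ 652.6 -198.9   30. ]
419.7 165 30 [ 652.6 -201.4   30. ]
330 209.5 14 [5.565e+02 2.000e-01 1.400e+01]
330 208 14 [5.599e+02 2.000e-01 1.400e+01]
330 128.5 14 [745.   -1.4  14. ]
330 130.5 14 [740.2  -1.4  14. ]
330 131.5 3 [741.4  -1.3   3. ]
280 208 14 [561.1 112.5  14. ]
280 207 14 [563.4 112.6  14. ]
```

Run:
```python
from fit import *
p,d,c=cap("top")
P=onz(c,np.array([323.5,361.3,366.3]),np.array([171.,149.6,179.]),14); print(P.round(1))
bar=(P[1]+P[2])/2; a=P[0]-bar; print(bar,np.hypot(*a[:2]),np.arctan2(a[1],a[0]),np.arctan2(*(P[1]-P[2])[[1,0]]),np.hypot(*(P[1]-P[2])[:2]))
th=np.arctan2(a[1],a[0]); k=bar+a/np.linalg.norm(a)*38; print("key_c",k, "cm",bar+a/np.linalg.norm(a)*30)
v=cv2.resize(p,None,fx=1,fy=1)
v=cv2.resize(p[135:200,300:390],None,fx=7,fy=7,interpolation=cv2.INTER_CUBIC)
for Q in KEY:
    h=cv2.convexHull(proj(c,pose(Q,k[0],k[1],th)).astype(np.float32))
    h=np.round((h+.5-[300,135])*7).astype(np.int32); cv2.polylines(v,[h],1,(0,0,255),1)
cv2.imwrite("pics/keyfit.png",v)
# tool tray
hsv=cv2.cvtColor(p,cv2.COLOR_BGR2HSV)
cv2.imwrite("pics/tt.png",cv2.resize(p[150:235,435:550],None,fx=6,fy=6,interpolation=cv2.INTER_CUBIC))
```

```text
[[645.3  14.2  14. ]
 [694.3 -72.2  14. ]
 [625.7 -82.4  14. ]]
[660.01288134 -77.27410397  14.        ] 92.62005754794795 1.73005433248776 0.1473546172382183 69.38897718260284
key_c [653.98662679 -39.75498543  14.        ] cm [655.25531196 -47.65374723  14.        ]
```

View pics/keyfit.png

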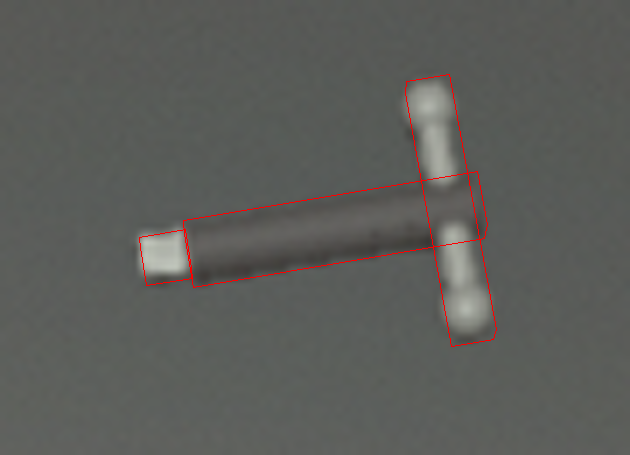

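View pics/tt.png

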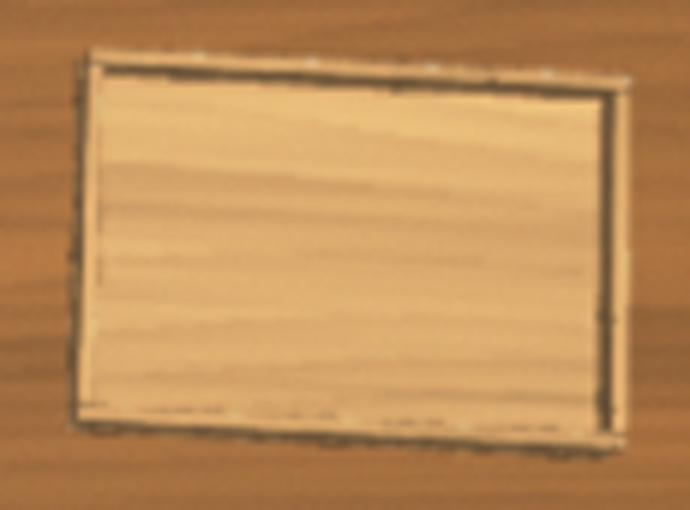

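Run:
```python
from h import *
c=viewer.get_calibration("top")
Q=onz(c,np.array([449.7,540.3,539.3,447.5]),np.array([158,163.3,223.8,220.5]),26); print(Q.round(1),Q.mean(0))
d=Q[0]-Q[1]; print(np.arctan2(d[1],d[0]),np.linalg.norm(d), np.linalg.norm(Q[1]-Q[2]))
go(655,-47,150,1.73,False)
```

```text
[[ 669.  -269.6   26. ]
 [ 654.5 -471.4   26. ]
 [ 517.4 -461.2   26. ]
 [ 526.8 -259.6   26. ]] [ 591.92988943 -365.43614924   26.        ]
1.4988362043611247 202.2352550989128 137.4989110960383
t 0.75 pos [229.9 581.2 292.3] rot [ 3.141 -0.     2.765] F [1.  0.7 0.3] open 1.0 q6 -0.11
  shift cm before turn [-62.64 -42.77  14.23] turn 1.035
  shift cm after turn [-68.76  32.01  14.23]
```

```bash
python3 -m inch '{"hand":[1,1,1,1,1,1,1,0.6,0.6,0.6,0.6,0.6,0.6,0.6,0.6,0.6,0.6,0.6,0.6,0.6],"turn":[0.148,0.148,0.148,0.148,0.148,0.148,0.148,0,0,0,0,0,0,0,0,0,0,0,0,0],"delta_pos":[[0,0,0],[0,0,0],[0,0,0],[0,0,0],[0,0,0],[0,0,0],[0,0,0],[-4.3,2,0],[-4.3,2,0],[-4.3,2,0],[-4.3,2,0],[-4.3,2,0],[-4.3,2,0],[-4.3,2,0],[-4.3,2,0],[-4.3,2,0],[-4.3,2,0],[-4.3,2,0],[-4.3,2,0],[-4.3,2,0]]}'
python3 - <<'E'
from h import *
go(655,-47,150,1.73,False)
E
```

```text
t: 2.75
eef_pos: [575.5, 68.2, 292.4]
tcp_rot: [3.141, -0.0, 1.729]
ft_force: [0.7, -0.3, 0.7]
opening: 0.595
t 2.75 pos [575.5  68.2 292.4] rot [ 3.141 -0.     1.729] F [ 0.7 -0.3  0.7] open 0.595 q6 -0.15
  shift cm before turn [-12.62   6.04  14.24] turn -0.001
  shift cm after turn [-12.63   6.02  14.24]
```

```bash
python3 -m inch '{"hand":[0.6,0.6,0.6,0.6,0.6,0.6],"turn":[0,0,0,0,0,0],"delta_pos":[[-4.2,2,0],[-4.2,2,0],[-4.2,2,2],[0,0,4],[0,0,4],[0,0,4]]}'
python3 - <<'E'
from h import *
p,d,c=cap("scene","s1")
q,e,f=cap("top","t1")
s=env.state();print(s["eef_pos"])
cv2.imwrite("pics/t1c.png",cv2.resize(q[110:240,280:440],None,fx=5,fy=4.6,interpolation=cv2.INTER_CUBIC))
go(655,-47,83,1.73,False)
E
```

```text
t: 3.35
eef_pos: [653.4, -45.0, 151.0]
tcp_rot: [3.141, 0.0, 1.728]
ft_force: [0.8, 0.2, 0.8]
opening: 0.603
[651.53807446 -44.34514546 147.60949835]
t 3.45 pos [651.5 -44.3 147.6] rot [-3.134e+00 -3.000e-03  1.729e+00] F [-0.2  0.9  0. ] open 0.601 q6 -0.33
  shift cm before turn [-0.32  0.3   6.46] turn -0.001
  shift cm after turn [-0.32  0.3   6.46]
```

View pics/s1.png

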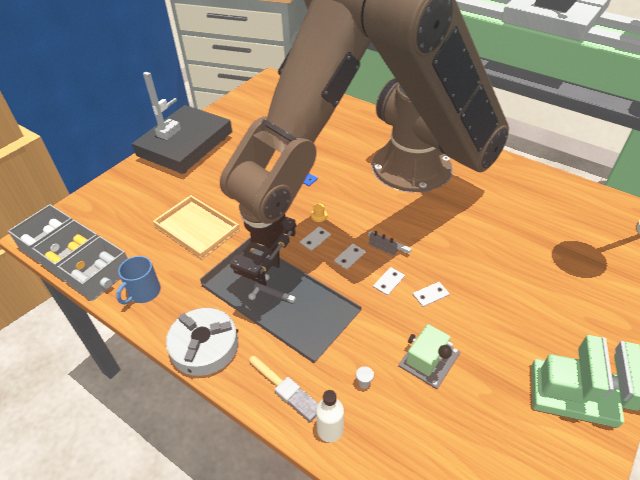

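View pics/t1c.png

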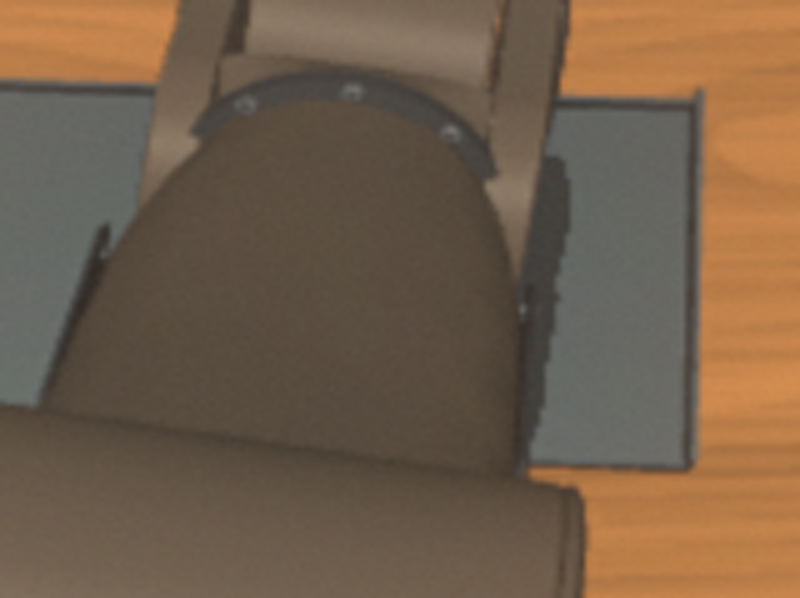

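```bash
python3 -m inch '{"hand":[0.6,0.6,0.6,0.6,0.6,0.6,0.6],"turn":[0,0,0,0,0,0,0],"delta_pos":[[0,0,0],[0,0,0],[0,0.2,2],[0,0,2],[0,0,1.5],[0,0,1],[0,0,0]]}'
python3 - <<'E'
from h import *
go(655,-47,83,1.73,False)
E
```

```text
t: 4.15
eef_pos: [655.3, -44.1, 87.1]
tcp_rot: [-3.141, -0.0, 1.729]
ft_force: [-0.2, 0.6, -0.4]
opening: 0.599
t 4.15 pos [655.3 -44.1  87.1] rot [-3.141 -0.     1.729] F [-0.2  0.6 -0.4] open 0.599 q6 -0.33
  shift cm before turn [-0.28 -0.08  0.41] turn -0.001
  shift cm after turn [-0.28 -0.08  0.41]
```

Close on the key shaft, then lift a little.

```bash
python3 -m inch '{"hand":[0.6,0.6,0,0,0,0,0,0,0,0,0,0],"turn":[0,0,0,0,0,0,0,0,0,0,0,0],"delta_pos":[[-0.3,0,0.4],[0,0,0],[0,0,0],[0,0,0],[0,0,0],[0,0,0],[0,0,0],[0,0,-1],[0,0,-3],[0,0,-3],[0,0,-1],[0,0,0]]}'
python3 - <<'E'
from h import *
p,d,c=cap("scene","s2")
cv2.imwrite("pics/s2c.png",cv2.resize(p[180:360,170:380],None,fx=3.5,fy=3.3))
th=1.55
k=np.array([590.,-365.5])-16*np.array([np.cos(th),np.sin(th)])
print(k); go(k[0],k[1],160,1.55,False)
E
```

```text
t: 5.35
eef_pos: [656.2, -47.1, 165.0]
tcp_rot: [3.139, 0.001, 1.729]
ft_force: [0.5, 0.5, -2.7]
opening: 0.178
[ 589.66728276 -381.49654023]
t 5.4 pos [655.7 -47.1 163.4] rot [3.141 0.    1.729] F [-0.1 -1.  -3.7] open 0.182 q6 -0.33
  shift cm before turn [-31.99 -11.78   0.34] turn 0.179
  shift cm after turn [-33.57  -5.9    0.34]
```

View pics/s2c.png

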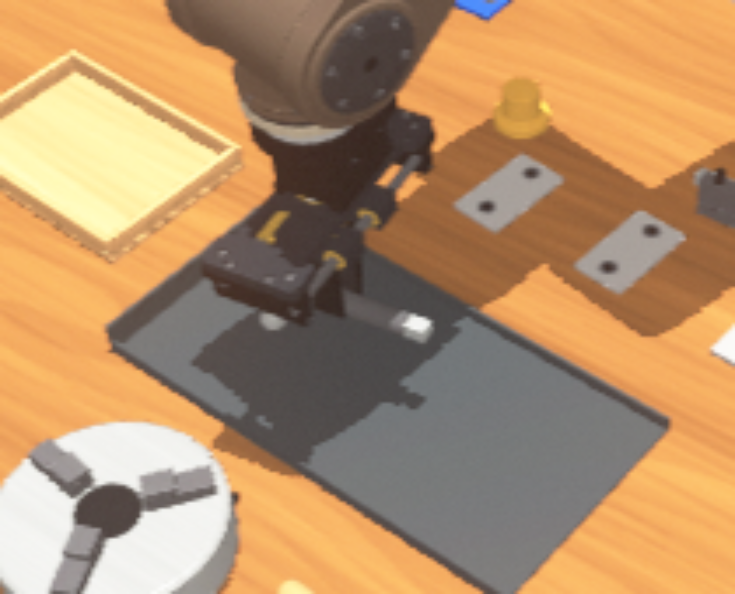

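```bash
python3 -m inch '{"hand":[0,0,0,0,0,0,0,0,0,0,0,0,0,0,0,0,0],"turn":[0.09,0.09,0,0,0,0,0,0,0,0,0,0,0,0,0,0,0],"delta_pos":[[0,0,0],[0,0,0],[-4.2,-0.74,0],[-4.2,-0.74,0],[-4.2,-0.74,0],[-4.2,-0.74,0],[-4.2,-0.74,0],[-4.2,-0.74,0],[-4.2,-0.74,0],[-4.2,-0.74,0],[0,0,0],[0,0,0],[0,0,2],[0,0,2],[0,0,1.5],[0,0,0],[0,0,0]]}'
python3 - <<'E'
from h import *
p,d,c=cap("scene","s3"); q,e,f=cap("top","t3")
cv2.imwrite("pics/s3c.png",np.hstack([cv2.resize(p[150:300,100:300],(400,300)),cv2.resize(q[140:240,430:563],(400,300))]))
go(589.7,-381.5,87,1.55,False)
E
```

```text
t: 7.1
eef_pos: [589.6, -381.1, 108.3]
tcp_rot: [-3.141, -0.0, 1.55]
ft_force: [0.1, -0.1, -2.0]
opening: 0.183
t 7.2 pos [ 589.7 -381.6  109.4] rot [3.141e+00 1.000e-03 1.549e+00] F [ 0.4  0.2 -2.9] open 0.181 q6 -0.65
  shift cm before turn [ 0.01 -0.01  2.24] turn -0.001
  shift cm after turn [ 0.01 -0.01  2.24]
```

View pics/s3c.png

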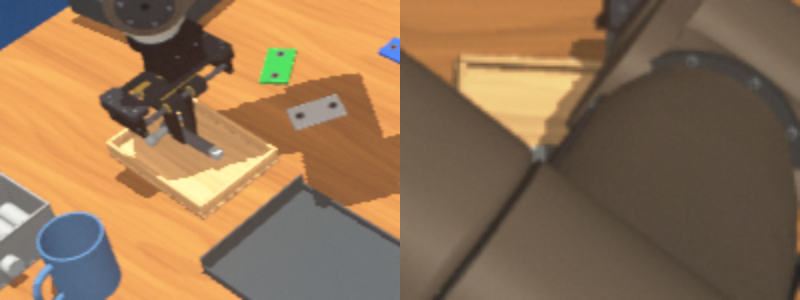

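```bash
python3 -m inch '{"hand":[0,0,0,0,0.5,0.5,0.5,0.5,0.5,0.5,0.5],"turn":[0,0,0,0,0,0,0,0,0,0,0],"delta_pos":[[0,0,1],[0,0,0.9],[0,0,0.4],[0,0,0],[0,0,0],[0,0,0],[0,0,0],[0,0,-2],[0,0,-4],[0,0,-4],[0,0,0]]}'
python3 - <<'E'
from h import *
p,d,c=cap("scene","s4")
cv2.imwrite("pics/s4c.png",cv2.resize(p[150:300,100:300],(800,600)))
go(423,-280.6,150,-0.525+np.pi,False)
E
```

```text
t: 8.3
eef_pos: [590.7, -382.7, 190.8]
tcp_rot: [3.135, 0.005, 1.549]
ft_force: [0.3, 0.3, 0.4]
opening: 0.501
t 8.35 pos [ 589.9 -382.1  187.9] rot [3.138e+00 3.000e-03 1.549e+00] F [ 0.3  0.1 -0.7] open 0.499 q6 -0.65
  shift cm before turn [  9.79 -16.91   3.79] turn -1.068
  shift cm after turn [19.54  0.42  3.79]
```

View pics/s4c.png

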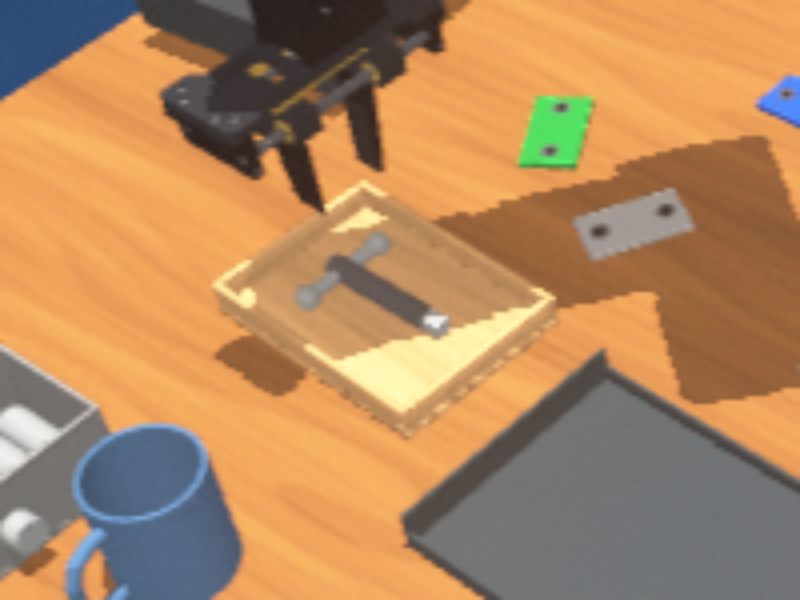

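```bash
python3 -m inch '{"hand":[0.7,0.7,0.7,0.7,0.7,0.7,0.7,0.7,0.7,0.7,0.7,0.7,0.7,0.7,0.7,0.7,0.7],"turn":[-0.1335,-0.1335,-0.1335,-0.1335,-0.1335,-0.1335,-0.1335,-0.1335,0,0,0,0,0,0,0,0,0],"delta_pos":[[0,0,0.4],[0,0,0.4],[0,0,0.4],[0,0,0.4],[0,0,0.4],[0,0,0.4],[0,0,0.4],[0,0,0.4],[3.9,0.08,0],[3.9,0.08,0],[3.9,0.08,0],[3.9,0.08,0],[3.9,0.08,0],[0,0,2],[0,0,2],[0,0,0],[0,0,0]]}'
python3 - <<'E'
from h import *
p,d,c=cap("scene","s5")
cv2.imwrite("pics/s5c.png",cv2.resize(p[130:280,180:380],(800,600)))
go(423.1,-280.6,80,-0.525+np.pi,False)
E
```

```text
t: 10.05
eef_pos: [422.4, -280.4, 112.9]
tcp_rot: [3.141, -0.002, 2.617]
ft_force: [-0.2, -1.0, -0.3]
opening: 0.703
t 10.1 pos [ 422.6 -280.6  113.4] rot [ 3.141e+00 -1.000e-03  2.617e+00] F [ 0.2  0.2 -0.3] open 0.701 q6 -1.76
  shift cm before turn [-0.05  0.02  3.34] turn 0.0
  shift cm after turn [-0.05  0.02  3.34]
```

View pics/s5c.png

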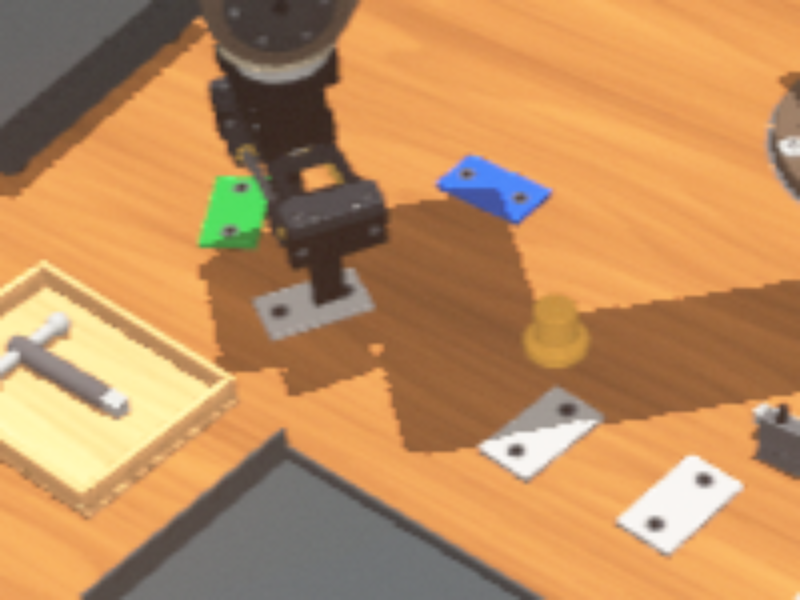

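```bash
python3 -m inch '{"hand":[0.7,0.7,0.7,0.7,0,0,0,0,0,0,0,0,0],"turn":[0,0,0,0,0,0,0,0,0,0,0,0,0],"delta_pos":[[0,0,1.5],[0,0,1.2],[0,0,0.6],[0,0,0],[0,0,0],[0,0,0],[0,0,0],[0,0,0],[0,0,-1],[0,0,-2],[0,0,-2],[0,0,0],[0,0,0]]}'
cat >> h.py <<'E'
T0=np.array([652.1,-1.0]); TH=1.538  # a point on the tray's middle line, its direction
STOP=np.array([646.2,-198.5])
def slot(i):
    "TCP target xy for the plate i (0 first)"
    return STOP+(40+53.3*i)*np.array([np.cos(TH),np.sin(TH)])
E
python3 - <<'E'
from h import *
p,d,c=cap("scene","s6")
cv2.imwrite("pics/s6c.png",cv2.resize(p[130:280,180:380],(800,600)))
print(slot(0)); go(*slot(0),110,TH,False)
E
```

```text
t: 11.4
eef_pos: [422.5, -280.5, 130.7]
tcp_rot: [-3.142, 0.001, 2.617]
ft_force: [-0.1, 0.2, -2.2]
opening: 0.466
[ 647.51161791 -158.52151005]
t 11.45 pos [ 422.4 -280.4  130.2] rot [ 3.141 -0.     2.617] F [-0.1 -0.7 -1.5] open 0.465 q6 -1.76
  shift cm before turn [-13.38  21.83   2.02] turn 1.079
  shift cm after turn [12.92 22.1   2.02]
```

View pics/s6c.png

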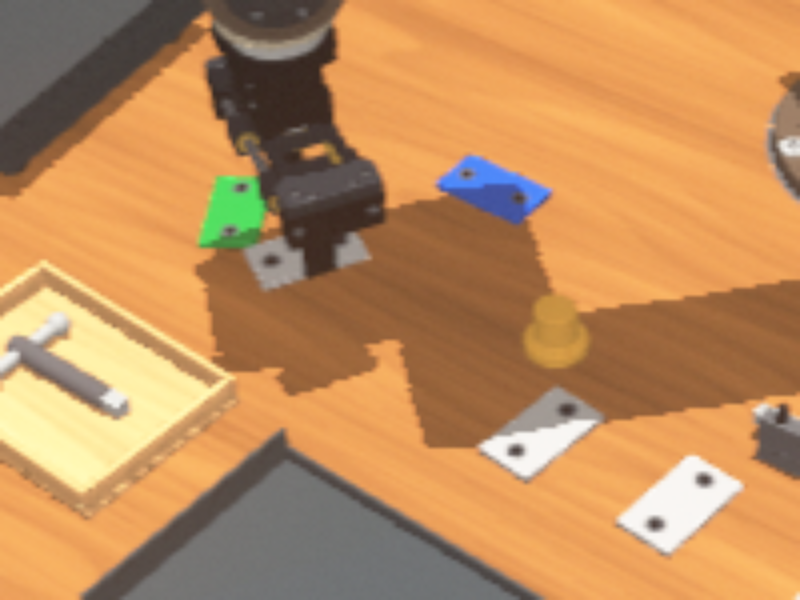

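```bash
python3 -m inch '{"hand":[0,0,0,0,0,0,0,0,0,0,0,0,0,0,0,0,0,0,0],"turn":[0.135,0.135,0.135,0.135,0.135,0.135,0.135,0.135,0,0,0,0,0,0,0,0,0,0,0],"delta_pos":[[0,0,0],[0,0,0],[0,0,0],[0,0,0],[0,0,0],[0,0,0],[0,0,0],[0,0,0],[2.2,3.7,0],[2.2,3.7,0],[2.2,3.7,0],[2.2,3.7,0],[2.2,3.7,0],[2.2,3.6,0],[0,0,0],[0,0,2],[0,0,1.5],[0,0,0],[0,0,0]]}'
python3 - <<'E'
from h import *
p,d,c=cap("scene","s7")
cv2.imwrite("pics/s7c.png",cv2.resize(p[180:330,180:380],(800,600)))
go(*slot(0),84,TH,False)
E
```

```text
t: 13.35
eef_pos: [647.5, -156.5, 94.9]
tcp_rot: [-3.14, -0.0, 1.536]
ft_force: [0.1, 0.4, -0.9]
opening: 0.468
t 13.4 pos [ 647.8 -156.6   95.6] rot [-3.141 -0.     1.536] F [ 0.   1.  -0.7] open 0.466 q6 -0.3
  shift cm before turn [-0.2  -0.02  1.16] turn -0.002
  shift cm after turn [-0.2  -0.02  1.16]
```

View pics/s7c.png

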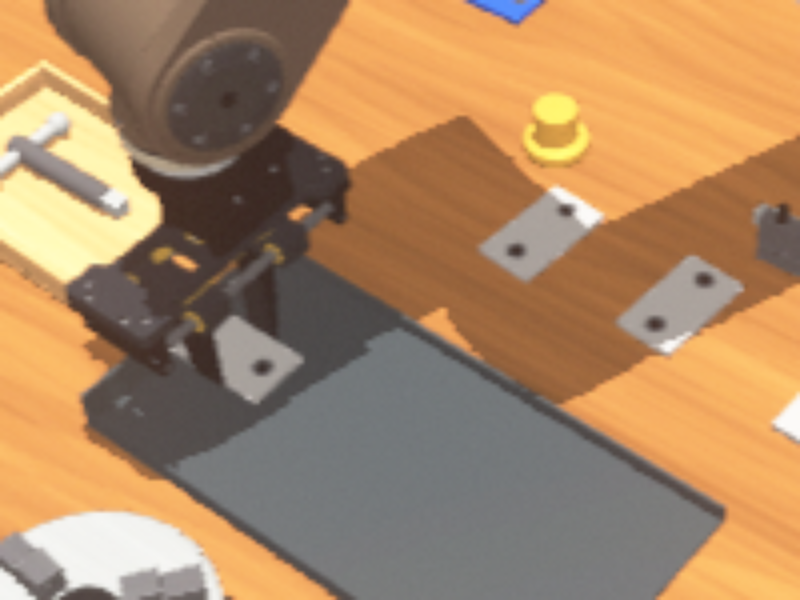

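```bash
python3 -m inch '{"hand":[0,0,0,0,0],"turn":[0,0,0,0,0],"delta_pos":[[0,0,0.7],[0,0,0.35],[0,0,0],[-0.2,0,0],[0,0,0]]}'
python3 -m inch '{"hand":[0,0],"turn":[0,0],"delta_pos":[[-0.2,0,0],[0,0,0]]}'
```

```text
t: 13.9
eef_pos: [647.8, -157.0, 85.0]
tcp_rot: [-3.141, -0.002, 1.536]
ft_force: [1.5, 7.4, -2.0]
opening: 0.465
t: 14.1
eef_pos: [647.9, -157.4, 85.0]
tcp_rot: [-3.141, -0.004, 1.536]
ft_force: [2.7, 19.3, -1.7]
opening: 0.463
```

```bash
python3 -m inch '{"hand":[0,0],"turn":[0,0],"delta_pos":[[-0.2,0,0],[0,0,0]]}'
```

```text
t: 14.3
eef_pos: [647.9, -157.8, 84.9]
tcp_rot: [-3.14, -0.006, 1.536]
ft_force: [4.3, 29.9, -0.4]
opening: 0.469
```

```bash
python3 -m inch '{"hand":[0,0,0,0.62,0.62,0.62,0.62,0.62],"turn":[0,0,0,0,0,0,0,0],"delta_pos":[[0.4,0,0],[0,0,0.1],[0,0,0],[0,0,0],[0,0,0],[0,0,0],[0,0,-1],[0,0,-1]]}'
python3 -m inch '{"hand":[0.62,0.62,0.62,0.62,0.62,0.62,0.62],"turn":[0,0,0,0,0,0,0],"delta_pos":[[0,0,-4],[0,0,-2],[0,-4,0],[0,-4,0],[0,-4.5,0],[0,-4.5,0],[0,-4,0]]}'
python3 - <<'E'
from h import *
p,d,c=cap("top","t8")
for r in plates(p,c)[:12]: print(r)
for r in plates(p,c,9,115)[:12]: print("z9",r)
cv2.imwrite("pics/t8c.png",cv2.resize(p[110:330,180:560],None,fx=2,fy=2,interpolation=cv2.INTER_CUBIC))
print(slot(0))
E
```

```text
t: 15.1
eef_pos: [647.8, -158.4, 104.7]
tcp_rot: [-3.142, -0.0, 1.537]
ft_force: [-0.2, -0.5, 0.5]
opening: 0.618
t: 15.8
eef_pos: [436.0, -150.8, 165.0]
tcp_rot: [3.14, 0.001, 1.537]
ft_force: [-0.5, -0.2, -0.3]
opening: 0.618
(np.float64(202.0), np.float64(268.0), 428.9, 288.3, 80, 45, np.float64(-0.482))
(np.float64(358.0), np.float64(260.0), 438.0, -64.0, 74, 45, np.float64(-0.11))
(np.float64(310.0), np.float64(251.0), 461.9, 49.0, 45, 30, np.float64(1.395))
(np.float64(399.0), np.float64(170.0), 648.0, -158.7, 80, 47, np.float64(1.55))
(np.float64(204.0), np.float64(132.0), 742.8, 289.3, 37, 33, np.float64(1.559))
(np.float64(248.0), np.float64(87.0), 849.0, 190.0, 104, 41, np.float64(1.453))
(np.float64(202.0), np.float64(71.0), 892.0, 297.1, 53, 50, np.float64(-1.132))
(np.float64(404.0), np.float64(48.0), 917.0, 26.4, 1514, 223, np.float64(1.569))
z9 (np.float64(202.0), np.float64(268.0), 428.6, 287.7, 80, 45, np.float64(-0.482))
z9 (np.float64(358.0), np.float64(261.0), 435.6, -63.6, 78, 45, np.float64(-0.112))
z9 (np.float64(310.0), np.float64(251.0), 461.5, 48.9, 45, 30, np.float64(1.395))
z9 (np.float64(501.0), np.float64(193.0), 576.8, -378.6, 113, 79, np.float64(-1.234))
z9 (np.float64(161.0), np.float64(202.0), 596.3, 378.0, 110, 109, np.float64(1.561))
z9 (np.float64(399.0), np.float64(170.0), 647.1, -157.3, 82, 47, np.float64(1.559))
z9 (np.float64(204.0), np.float64(132.0), 741.3, 288.1, 36, 35, np.float64(-0.765))
z9 (np.float64(248.0), np.float64(88.0), 847.0, 189.5, 104, 42, np.float64(1.471))
z9 (np.float64(205.0), np.float64(76.0), 874.1, 288.3, 88, 53, np.float64(0.457))
z9 (np.float64(382.0), np.float64(41.0), 933.4, 27.9, 1515, 260, np.float64(1.555))
[ 647.51161791 -158.52151005]
```

View pics/t8c.png

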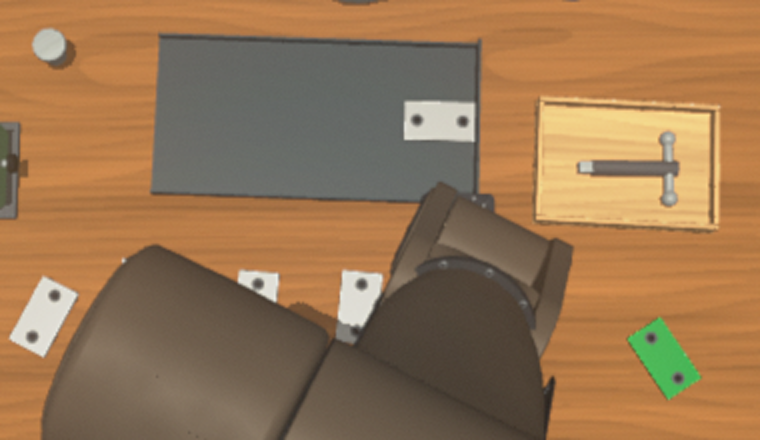

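Run:
```python
from h import *
go(435.4,-63.4,80.5,-0.118+np.pi,False)
```

```text
t 15.85 pos [ 430.8 -149.4  164.5] rot [-3.138e+00 -2.000e-03  1.537e+00] F [-1.6  1.2 -0.7] open 0.622 q6 -0.44
  shift cm before turn [8.61 0.17 8.4 ] turn -1.487
  shift cm after turn [0.56 8.6  8.4 ]
```

```bash
python3 -m inch '{"hand":[0.65,0.65,0.65,0.65,0.65,0.65,0.65,0.65,0.65,0.65,0.65,0.65,0.65,0.65],"turn":[0,0,-0.1487,-0.1487,-0.1487,-0.1487,-0.1487,-0.1487,-0.1487,-0.1487,-0.1487,-0.1487,0,0],"delta_pos":[[4.3,0,0],[4.3,0,0],[0,0,0.5],[0,0,0.5],[0,0,0.5],[0,0,0.5],[0,0,0.5],[0,0,0.5],[0,0,0.5],[0,0,0.5],[0,0,0.5],[0,0,0.5],[0,0,0],[0,0,0]]}'
python3 - <<'E'
from h import *
p,d,c=cap("scene","s9")
cv2.imwrite("pics/s9c.png",cv2.resize(p[150:300,220:420],(800,600)))
go(435.4,-63.4,80.5,-0.118+np.pi,False)
E
```

```text
t: 17.25
eef_pos: [441.1, -65.1, 114.5]
tcp_rot: [-3.142, 0.001, 3.019]
ft_force: [0.3, -0.5, 0.0]
opening: 0.649
t 17.3 pos [441.1 -65.2 114.5] rot [-3.142e+00  1.000e-03  3.020e+00] F [ 0.8 -0.  -0.1] open 0.649 q6 -1.74
  shift cm before turn [0.59 0.1  3.4 ] turn -0.004
  shift cm after turn [0.59 0.11 3.4 ]
```

View pics/s9c.png

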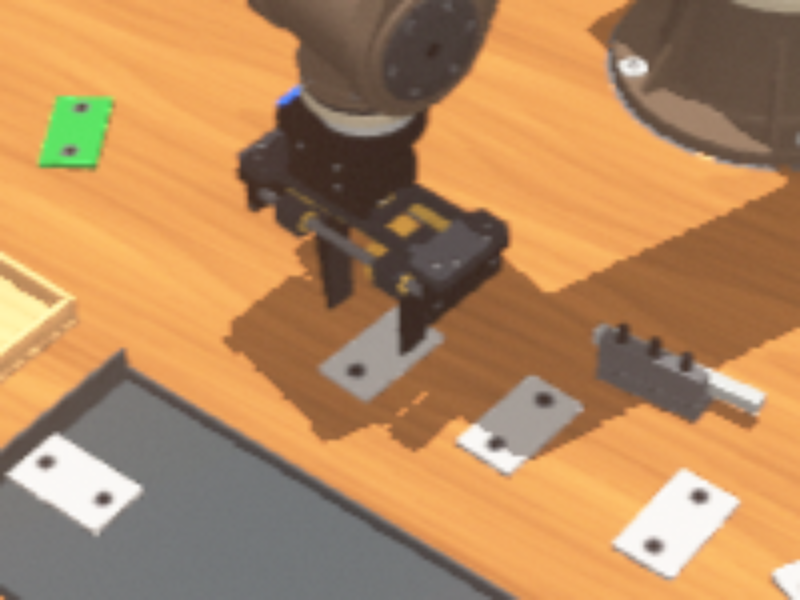

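```bash
python3 -m inch '{"hand":[0.65,0.65,0.65,0.65,0.65,0,0,0,0,0,0,0,0,0],"turn":[0,0,0,0,0,0,0,0,0,0,0,0,0,0],"delta_pos":[[0.6,0.1,0],[0,0,1.5],[0,0,1.2],[0,0,0.7],[0,0,0],[0,0,0],[0,0,0],[0,0,0],[0,0,0],[0,0,-1],[0,0,-2],[0,0,-2],[0,0,0],[0,0,0]]}'
python3 - <<'E'
from h import *
go(*slot(1),110,TH,False)
E
```

```text
t: 18.7
eef_pos: [435.0, -63.3, 130.3]
tcp_rot: [-3.141, 0.001, 3.024]
ft_force: [1.2, -0.4, -1.2]
opening: 0.468
t 18.7 pos [435.  -63.3 130.3] rot [-3.141e+00  1.000e-03  3.024e+00] F [ 1.2 -0.4 -1.2] open 0.468 q6 -1.75
  shift cm before turn [-21.77  -1.64   2.03] turn 1.486
  shift cm after turn [-3.49 21.55  2.03]
```

```bash
python3 -m inch '{"hand":[0,0,0,0,0,0,0,0,0,0,0,0,0,0,0,0,0,0,0,0],"turn":[0.1486,0.1486,0.1486,0.1486,0.1486,0.1486,0.1486,0.1486,0.1486,0.1486,0,0,0,0,0,0,0,0,0,0],"delta_pos":[[0,0,0],[0,0,0],[0,0,0],[0,0,0],[0,0,0],[0,0,0],[0,0,0],[0,0,0],[0,0,0],[0,0,0],[-0.7,4.3,0],[-0.7,4.3,0],[-0.7,4.3,0],[-0.7,4.3,0],[-0.7,4.3,0],[0,0,0],[0,0,1.5],[0,0,1.5],[0,0,0],[0,0,0]]}'
python3 - <<'E'
from h import *
p,d,c=cap("scene","s10")
cv2.imwrite("pics/s10c.png",cv2.resize(p[180:330,180:380],(800,600)))
go(*slot(1),91,TH,False)
E
```

```text
t: 20.7
eef_pos: [648.0, -105.2, 99.1]
tcp_rot: [-3.14, -0.001, 1.538]
ft_force: [0.1, 0.0, -1.6]
opening: 0.468
t 20.75 pos [ 648.4 -105.3   99.8] rot [-3.141 -0.     1.538] F [-0.7  0.8 -1.2] open 0.469 q6 -0.23
  shift cm before turn [0.01 0.09 0.88] turn -0.0
  shift cm after turn [0.01 0.09 0.88]
```

View pics/s10c.png

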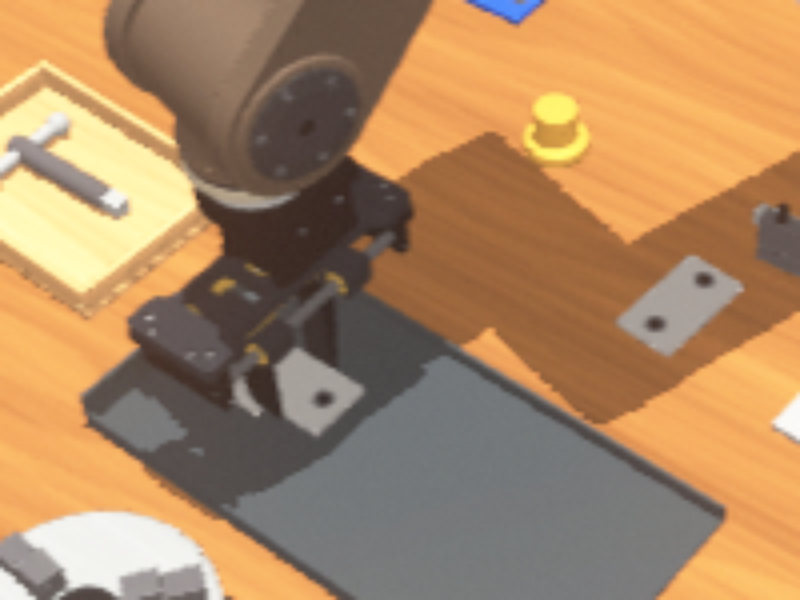

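```bash
python3 -m inch '{"hand":[0,0,0,0],"turn":[0,0,0,0],"delta_pos":[[0,0.05,0.5],[0,0,0.4],[0,0,0],[0,0,0]]}'
python3 -m inch '{"hand":[0,0],"turn":[0,0],"delta_pos":[[0,0,0.15],[0,0,0]]}'
```

```text
t: 21.15
eef_pos: [649.3, -105.4, 91.0]
tcp_rot: [3.141, -0.0, 1.538]
ft_force: [0.4, -0.8, -2.0]
opening: 0.467
t: 21.35
eef_pos: [649.3, -105.4, 89.5]
tcp_rot: [3.141, -0.0, 1.538]
ft_force: [-0.9, 0.4, -0.8]
opening: 0.465
```

```bash
python3 -m inch '{"hand":[0,0],"turn":[0,0],"delta_pos":[[0,0,0.15],[0,0,0]]}'
python3 -m inch '{"hand":[0.58,0.58,0.58,0.58,0.58],"turn":[0,0,0,0,0],"delta_pos":[[0,0,0],[0,0,0],[0,0,0],[0,0,0],[0,0,0]]}'
python3 -m inch '{"hand":[0.62,0.62,0.62,0.62,0.62,0.62,0.62],"turn":[0,0,0,0,0,0,0],"delta_pos":[[0,0,-1],[0,0,-4],[0,-4.5,0],[0,-4.5,0],[0,-4.5,0],[0,-4.5,0],[0,-3,0]]}'
python3 - <<'E'
from h import *
p,d,c=cap("top","t11")
for r in plates(p,c,6): print(r) if 220<r[1]<330 else 0
for r in plates(p,c,9): print("z9",r) if 130<r[1]<220 else 0
cv2.imwrite("pics/t11c.png",cv2.resize(p[110:330,180:560],None,fx=2,fy=2,interpolation=cv2.INTER_CUBIC))
print(slot(1))
p,d,c=cap("scene","s11")
cv2.imwrite("pics/s11c.png",cv2.resize(p[220:320,190:330],(800,571),interpolation=cv2.INTER_CUBIC))
E
```

```text
t: 21.55
eef_pos: [649.4, -105.3, 88.9]
tcp_rot: [3.141, 0.0, 1.538]
ft_force: [-3.3, 2.2, 8.9]
opening: 0.466
t: 22.05
eef_pos: [649.3, -105.5, 87.9]
tcp_rot: [-3.142, -0.0, 1.538]
ft_force: [-0.7, 0.7, -0.8]
opening: 0.582
t: 22.75
eef_pos: [436.7, -98.1, 138.7]
tcp_rot: [-3.141, -0.0, 1.538]
ft_force: [0.1, 0.1, -0.4]
opening: 0.619
(np.float64(310.0), np.float64(251.0), 463.2, 48.8, 45, 27, np.float64(1.395))
z9 (np.float64(388.0), np.float64(170.0), 649.1, -132.1, 132, 48, np.float64(1.537))
z9 (np.float64(204.0), np.float64(132.0), 741.9, 288.6, 37, 33, np.float64(1.559))
[ 649.25934878 -105.2501722 ]
```

View pics/t11c.png

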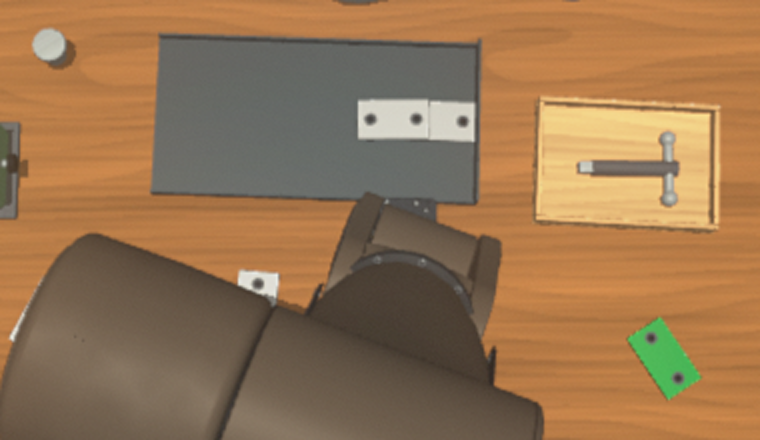

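View pics/s11c.png

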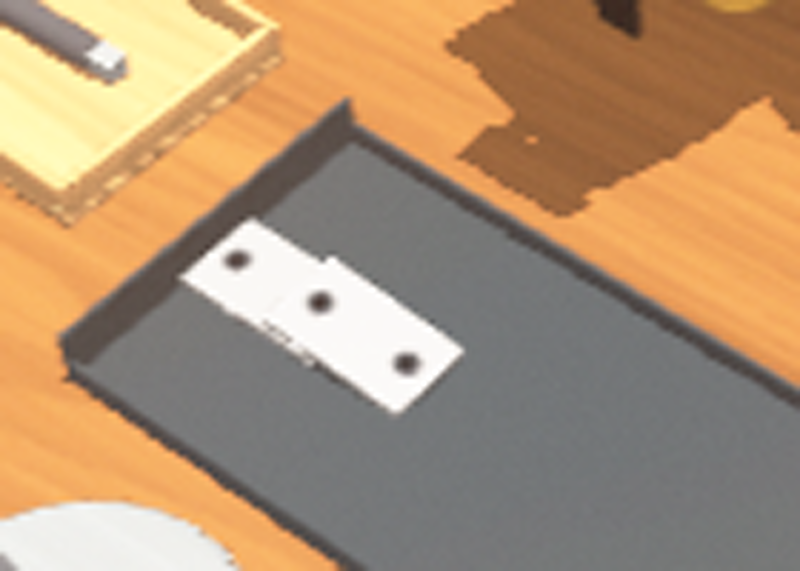

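```bash
python3 -m inch '{"hand":[0.65,0.65,0.65,0.65,0.65,0.65,0.65,0.65,0.65,0.65,0.65,0.65,0.65,0.65,0.65,0.65],"turn":[0,0,0,0,-0.1495,-0.1495,-0.1495,-0.1495,-0.1495,-0.1495,-0.1495,-0.1495,-0.1495,-0.1495,0,0],"delta_pos":[[3.75,-0.1,0],[3.75,-0.1,0],[3.75,-0.1,0],[3.75,-0.1,0],[0,0,0.2],[0,0,0.2],[0,0,0.2],[0,0,0.2],[0,0,0.2],[0,0,0.2],[0,0,0.2],[0,0,0.2],[0,0,0.2],[0,0,0.2],[0,0,0],[0,0,0]]}'
python3 - <<'E'
from h import *
p,d,c=cap("scene","s12")
cv2.imwrite("pics/s12c.png",cv2.resize(p[180:330,250:450],(800,600)))
go(436.7,51.7,80.5,-0.108+np.pi,False)
E
```

```text
t: 24.45
eef_pos: [441.1, 51.6, 118.2]
tcp_rot: [3.141, 0.001, 3.028]
ft_force: [-0.2, -1.0, -0.1]
opening: 0.648
t 24.5 pos [440.9  51.6 118.2] rot [3.141e+00 1.000e-03 3.029e+00] F [ 0.3  0.  -0.2] open 0.652 q6 -1.49
  shift cm before turn [ 0.42 -0.04  3.77] turn -0.005
  shift cm after turn [ 0.42 -0.04  3.77]
```

View pics/s12c.png

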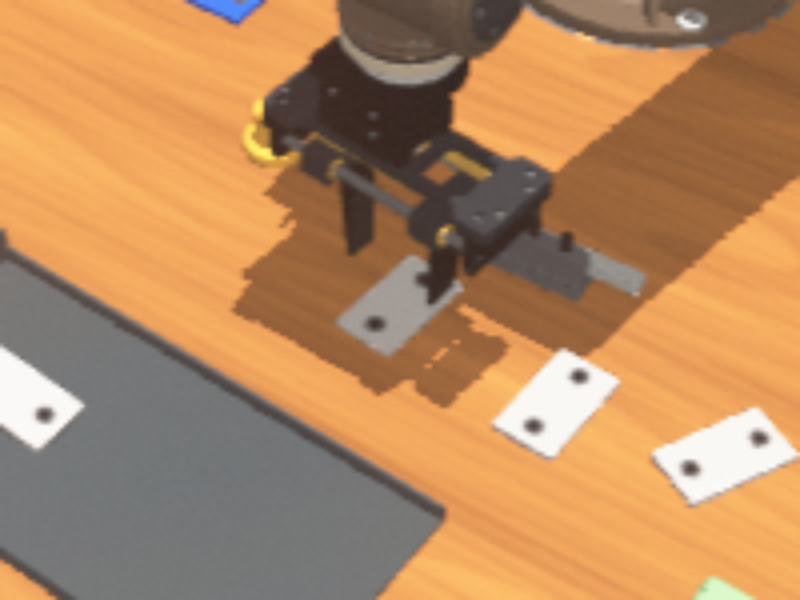

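```bash
python3 -m inch '{"hand":[0.65,0.65,0.65,0.65,0.65,0,0,0,0,0,0,0,0,0],"turn":[0,0,0,0,0,0,0,0,0,0,0,0,0,0],"delta_pos":[[0.4,0,0],[0,0,1.8],[0,0,1.3],[0,0,0.7],[0,0,0],[0,0,0],[0,0,0],[0,0,0],[0,0,0],[0,0,-1],[0,0,-2],[0,0,-2],[0,0,0],[0,0,0]]}'
python3 - <<'E'
from h import *
go(*slot(2),110,TH,False)
E
```

```text
t: 25.9
eef_pos: [436.3, 52.0, 130.4]
tcp_rot: [3.141, 0.001, 3.033]
ft_force: [0.2, -0.5, -1.9]
opening: 0.463
t 25.9 pos [436.3  52.  130.4] rot [3.141e+00 1.000e-03 3.033e+00] F [ 0.2 -0.5 -1.9] open 0.463 q6 -1.49
  shift cm before turn [-22.47  -8.     2.04] turn 1.495
  shift cm after turn [-9.69 21.8   2.04]
```

```bash
python3 -m inch '{"hand":[0,0,0,0,0,0,0,0,0,0,0,0,0,0,0,0,0,0,0,0],"turn":[0.1495,0.1495,0.1495,0.1495,0.1495,0.1495,0.1495,0.1495,0.1495,0.1495,0,0,0,0,0,0,0,0,0,0],"delta_pos":[[0,0,0],[0,0,0],[0,0,0],[0,0,0],[0,0,0],[0,0,0],[0,0,0],[0,0,0],[0,0,0],[0,0,0],[-1.94,4.36,0],[-1.94,4.36,0],[-1.94,4.36,0],[-1.94,4.36,0],[-1.94,4.36,0],[0,0,0],[0,0,1.5],[0,0,1.5],[0,0,0],[0,0,0]]}'
python3 - <<'E'
from h import *
p,d,c=cap("scene","s13")
cv2.imwrite("pics/s13c.png",cv2.resize(p[180:330,180:380],(800,600)))
go(*slot(2),91,TH,False)
E
```

```text
t: 27.9
eef_pos: [650.3, -51.6, 99.1]
tcp_rot: [-3.14, -0.0, 1.538]
ft_force: [-0.2, -0.5, -1.6]
opening: 0.468
t 27.95 pos [650.7 -51.8  99.8] rot [-3.141 -0.     1.538] F [ 0.6  0.3 -1.7] open 0.468 q6 -0.15
  shift cm before turn [-0.02  0.03  0.88] turn 0.0
  shift cm after turn [-0.02  0.03  0.88]
```

View pics/s13c.png

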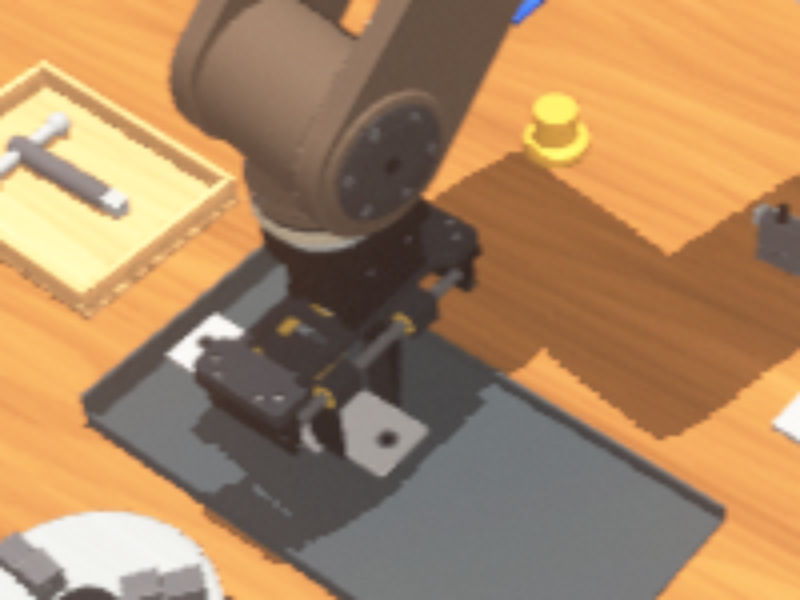

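```bash
python3 -m inch '{"hand":[0,0,0,0],"turn":[0,0,0,0],"delta_pos":[[0,0.03,0.4],[0,0,0.25],[0,0,0],[0,0,0]]}'
python3 -m inch '{"hand":[0,0],"turn":[0,0],"delta_pos":[[0,0,0.15],[0,0,0]]}'
python3 -m inch '{"hand":[0,0],"turn":[0,0],"delta_pos":[[0,0,0.15],[0,0,0]]}'
```

```text
t: 28.35
eef_pos: [651.4, -52.2, 93.6]
tcp_rot: [3.141, -0.0, 1.538]
ft_force: [0.4, -0.2, -1.3]
opening: 0.469
t: 28.55
eef_pos: [651.5, -52.2, 92.1]
tcp_rot: [3.141, -0.0, 1.538]
ft_force: [0.8, 0.3, 0.2]
opening: 0.469
t: 28.75
eef_pos: [651.5, -52.1, 90.8]
tcp_rot: [3.141, -0.0, 1.538]
ft_force: [-1.1, 1.1, 4.3]
opening: 0.464
```

```bash
python3 -m inch '{"hand":[0,0],"turn":[0,0],"delta_pos":[[0,0,0.15],[0,0,0]]}'
python3 -m inch '{"hand":[0,0.58,0.58,0.58,0.58,0.58],"turn":[0,0,0,0,0,0],"delta_pos":[[0,0,0.1],[0,0,0],[0,0,0],[0,0,0],[0,0,0],[0,0,0]]}'
python3 -m inch '{"hand":[0.62,0.62,0.62,0.62,0.62,0.62,0.62],"turn":[0,0,0,0,0,0,0],"delta_pos":[[0,0,-1],[0,0,-4],[0,-4.5,0],[0,-4.5,0],[0,-4.5,0],[0,-3.5,0],[0,-3,0]]}'
python3 - <<'E'
from h import *
p,d,c=cap("top","t14")
for r in plates(p,c,6): print(r) if 220<r[1]<330 else 0
for r in plates(p,c,9): print("z9",r) if 130<r[1]<220 else 0
cv2.imwrite("pics/t14c.png",cv2.resize(p[110:330,180:560],None,fx=2,fy=2,interpolation=cv2.INTER_CUBIC))
p,d,c=cap("scene","s14")
cv2.imwrite("pics/s14c.png",cv2.resize(p[220:320,190:330],(800,571),interpolation=cv2.INTER_CUBIC))
E
```

```text
t: 28.95
eef_pos: [651.5, -52.1, 89.1]
tcp_rot: [3.141, -0.0, 1.538]
ft_force: [1.1, 1.0, 4.2]
opening: 0.469
t: 29.55
eef_pos: [651.3, -52.2, 87.9]
tcp_rot: [-3.141, -0.0, 1.538]
ft_force: [0.9, -0.1, 0.6]
opening: 0.582
t: 30.25
eef_pos: [449.7, -45.4, 138.8]
tcp_rot: [3.141, 0.0, 1.538]
ft_force: [-0.2, 0.1, 0.1]
opening: 0.62
(np.float64(251.0), np.float64(248.0), 472.1, 179.8, 45, 38, np.float64(1.489))
z9 (np.float64(376.0), np.float64(169.0), 650.7, -105.3, 186, 49, np.float64(1.531))
z9 (np.float64(204.0), np.float64(132.0), 741.9, 288.6, 37, 33, np.float64(1.559))
```

View pics/t14c.png

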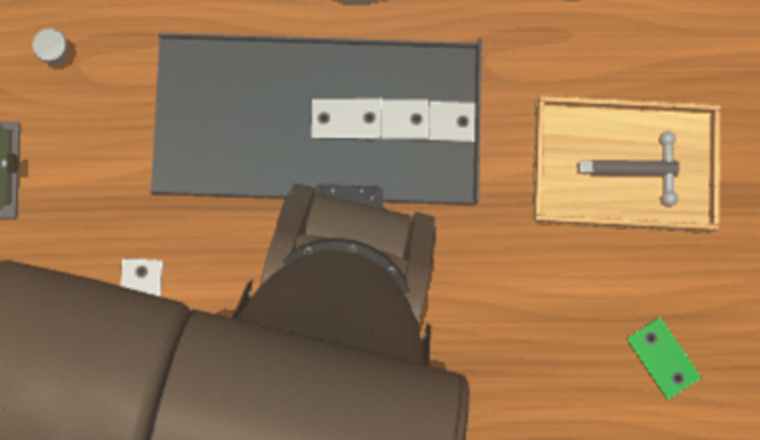

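View pics/s14c.png

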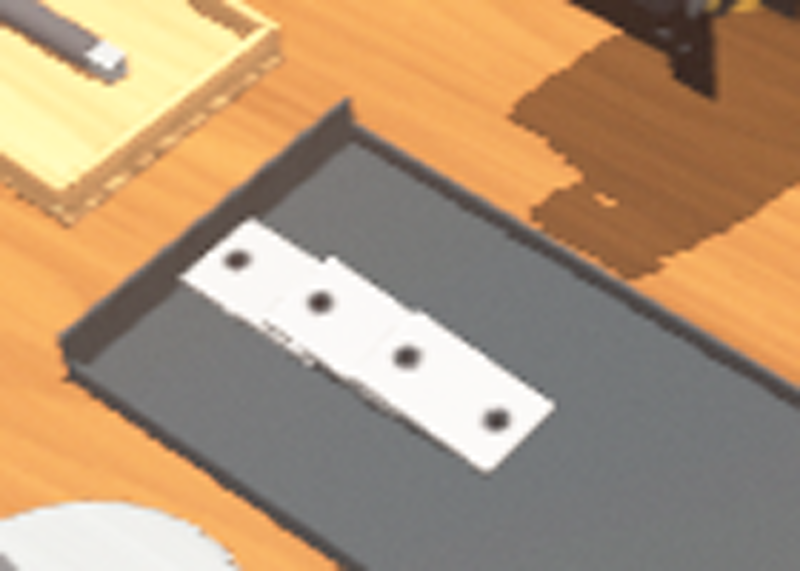

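```bash
python3 -m inch '{"hand":[0.65,0.65,0.65,0.65,0.65,0.65,0.65,0.65,0.65,0.65,0.65,0.65,0.65,0.65,0.65,0.65,0.65,0.65],"turn":[0,0,0,0,0,-0.1405,-0.1405,-0.1405,-0.1405,-0.1405,-0.1405,-0.1405,-0.1405,-0.1405,-0.1405,-0.1405,0,0],"delta_pos":[[4.5,-0.1,0],[4.5,-0.1,0],[4.5,-0.1,0],[4.5,-0.1,0],[4.5,-0.1,0],[0,0,0.2],[0,0,0.2],[0,0,0.2],[0,0,0.2],[0,0,0.2],[0,0,0.2],[0,0,0.2],[0,0,0.2],[0,0,0.2],[0,0,0.2],[0,0,0],[0,0,0],[0,0,0]]}'
python3 - <<'E'
from h import *
p,d,c=cap("scene","s15")
cv2.imwrite("pics/s15c.png",cv2.resize(p[200:350,300:500],(800,600)))
go(451.9,180.9,80.5,-0.058+np.pi,False)
E
```

```text
t: 32.15
eef_pos: [454.5, 179.7, 118.3]
tcp_rot: [3.141, 0.001, 3.079]
ft_force: [-0.7, 0.0, 0.1]
opening: 0.65
t 32.2 pos [454.3 179.6 118.2] rot [3.141e+00 1.000e-03 3.079e+00] F [-0.4 -0.2  0.2] open 0.652 q6 -1.27
  shift cm before turn [0.25 0.11 3.77] turn -0.004
  shift cm after turn [0.25 0.11 3.77]
```

View pics/s15c.png

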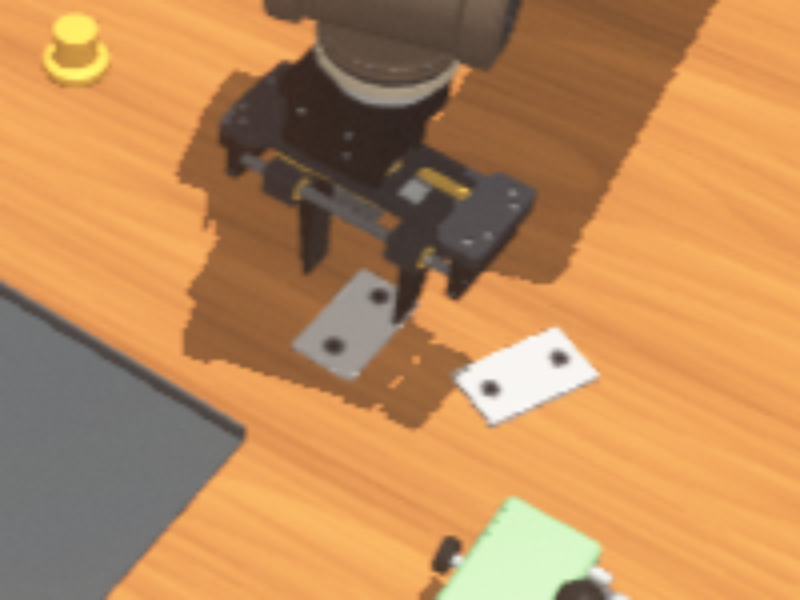

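```bash
python3 -m inch '{"hand":[0.65,0.65,0.65,0.65,0.65,0,0,0,0,0,0,0,0,0],"turn":[0,0,0,0,0,0,0,0,0,0,0,0,0,0],"delta_pos":[[0.25,0.1,0],[0,0,1.8],[0,0,1.3],[0,0,0.7],[0,0,0],[0,0,0],[0,0,0],[0,0,0],[0,0,0],[0,0,-1],[0,0,-2],[0,0,-2],[0,0,0],[0,0,0]]}'
python3 - <<'E'
from h import *
go(*slot(3),110,TH,False)
E
```

```text
t: 33.6
eef_pos: [451.4, 180.6, 130.3]
tcp_rot: [3.141, 0.001, 3.083]
ft_force: [-0.4, 0.4, -3.0]
opening: 0.465
t 33.6 pos [451.4 180.6 130.3] rot [3.141e+00 1.000e-03 3.083e+00] F [-0.4  0.4 -3. ] open 0.465 q6 -1.27
  shift cm before turn [-21.15 -16.73   2.03] turn 1.545
  shift cm after turn [-17.26  20.72   2.03]
```

```bash
python3 -m inch '{"hand":[0,0,0,0,0,0,0,0,0,0,0,0,0,0,0,0,0],"turn":[0.1405,0.1405,0.1405,0.1405,0.1405,0.1405,0.1405,0.1405,0.1405,0.1405,0.1405,0,0,0,0,0,0],"delta_pos":[[0,0,0],[0,0,0],[0,0,0],[0,0,0],[0,0,0],[0,0,0],[0,0,0],[0,0,0],[0,0,0],[0,0,0],[0,0,0],[-2.88,3.45,0],[-2.88,3.45,0],[-2.88,3.45,0],[-2.88,3.45,0],[-2.88,3.45,0],[-2.88,3.45,0]]}'
python3 -m inch '{"hand":[0,0,0,0,0],"turn":[0,0,0,0,0],"delta_pos":[[0,0,0],[0,0,1.5],[0,0,1.5],[0,0,0],[0,0,0]]}'
python3 - <<'E'
from h import *
p,d,c=cap("scene","s16")
cv2.imwrite("pics/s16c.png",cv2.resize(p[180:330,180:380],(800,600)))
go(*slot(3),91,TH,False)
E
```

```text
t: 35.3
eef_pos: [653.3, -0.4, 128.5]
tcp_rot: [-3.14, -0.0, 1.538]
ft_force: [0.8, 0.9, -1.6]
opening: 0.466
t: 35.8
eef_pos: [651.9, 1.9, 99.1]
tcp_rot: [-3.14, -0.0, 1.539]
ft_force: [0.7, 0.0, -1.6]
opening: 0.465
t 35.85 pos [652.3   1.8  99.8] rot [-3.141 -0.     1.539] F [ 0.  -0.8 -1.7] open 0.466 q6 -0.07
  shift cm before turn [-0.05  0.04  0.88] turn 0.001
  shift cm after turn [-0.05  0.04  0.88]
```

View pics/s16c.png

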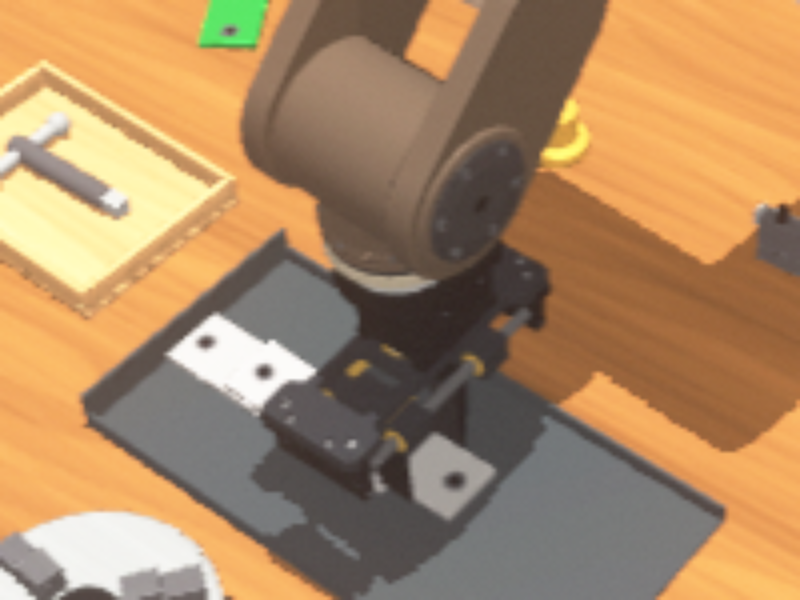

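```bash
python3 -m inch '{"hand":[0,0,0,0],"turn":[0,0,0,0],"delta_pos":[[-0.05,0.04,0.4],[0,0,0.3],[0,0,0],[0,0,0]]}'
python3 -m inch '{"hand":[0,0,0,0],"turn":[0,0,0,0],"delta_pos":[[0,0,0.15],[0,0,0],[0,0,0.15],[0,0,0]]}'
python3 -m inch '{"hand":[0,0],"turn":[0,0],"delta_pos":[[0,0,0.15],[0,0,0]]}'
```

```text
t: 36.25
eef_pos: [653.0, 0.6, 93.1]
tcp_rot: [3.141, -0.0, 1.538]
ft_force: [-1.1, -0.1, -1.6]
opening: 0.465
t: 36.65
eef_pos: [653.2, 0.6, 90.3]
tcp_rot: [3.141, -0.0, 1.538]
ft_force: [-1.1, 1.7, 4.2]
opening: 0.463
t: 36.85
eef_pos: [653.1, 0.7, 88.6]
tcp_rot: [3.141, -0.0, 1.538]
ft_force: [0.1, 3.0, 3.8]
opening: 0.464
```

```bash
python3 -m inch '{"hand":[0,0.58,0.58,0.58,0.58,0.58],"turn":[0,0,0,0,0,0],"delta_pos":[[0,0,0.1],[0,0,0],[0,0,0],[0,0,0],[0,0,0],[0,0,0]]}'
python3 -m inch '{"hand":[0.62,0.62,0.62,0.62,0.62,0.62,0.62],"turn":[0,0,0,0,0,0,0],"delta_pos":[[0,0,-1],[0,0,-4],[0,-4.5,0],[0,-4.5,0],[0,-4.5,0],[0,-3.5,0],[0,-3,0]]}'
python3 - <<'E'
from h import *
p,d,c=cap("top","t17")
for r in plates(p,c,6): print(r) if 220<r[1]<330 else 0
for r in plates(p,c,9): print("z9",r) if 130<r[1]<220 else 0
cv2.imwrite("pics/t17c.png",cv2.resize(p[110:330,130:510],None,fx=2,fy=2,interpolation=cv2.INTER_CUBIC))
p,d,c=cap("scene","s17")
cv2.imwrite("pics/s17c.png",cv2.resize(p[220:340,190:358],(800,571),interpolation=cv2.INTER_CUBIC))
E
```

```text
t: 37.45
eef_pos: [652.9, 0.5, 87.4]
tcp_rot: [-3.141, -0.0, 1.538]
ft_force: [0.2, -0.7, -0.2]
opening: 0.578
t: 38.15
eef_pos: [451.3, 7.3, 138.3]
tcp_rot: [3.141, -0.0, 1.538]
ft_force: [-0.7, 0.1, -0.2]
opening: 0.619
(np.float64(205.0), np.float64(259.0), 445.9, 279.4, 46, 41, np.float64(1.102))
z9 (np.float64(364.0), np.float64(169.0), 651.3, -78.6, 239, 48, np.float64(1.532))
z9 (np.float64(204.0), np.float64(132.0), 741.9, 288.6, 37, 33, np.float64(1.559))
```

View pics/t17c.png

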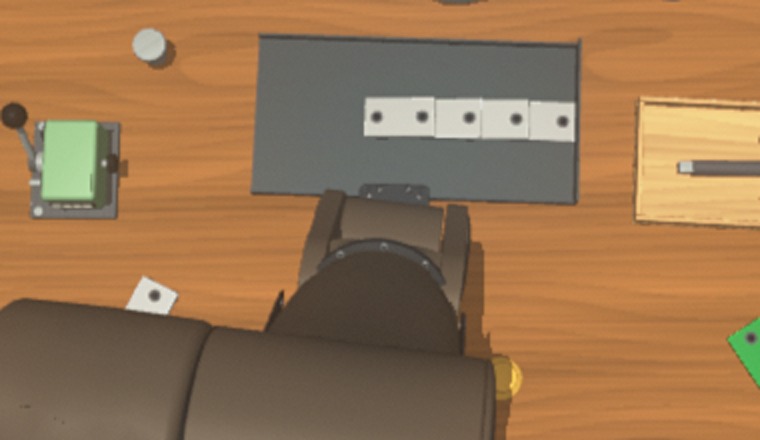

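View pics/s17c.png

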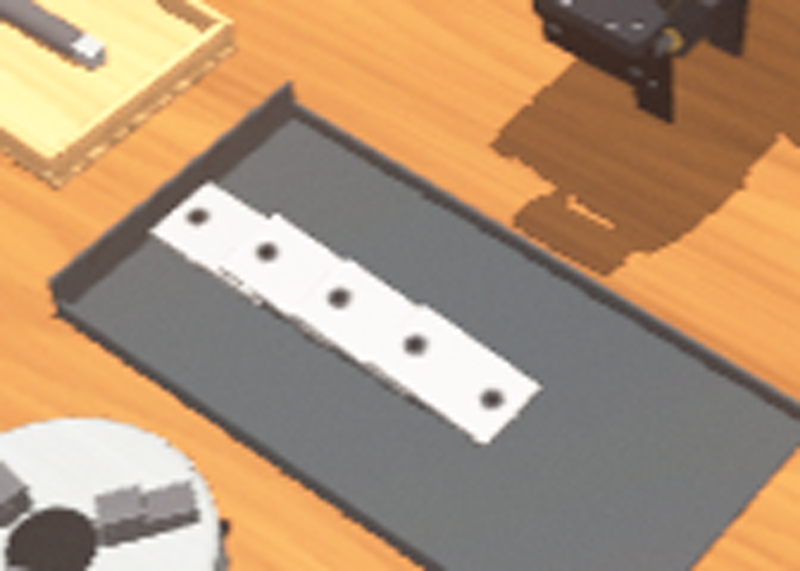

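```bash
python3 -m inch '{"hand":[0.65,0.65,0.65,0.65,0.65,0.65,0.65,0.65,0.65,0.65,0.65,0.65,0.65,0.65,0.65,0.65,0.65],"turn":[0,0,0,0,0,0,-0.14,-0.14,-0.14,-0.14,-0.14,-0.14,-0.14,-0.14,0,0,0],"delta_pos":[[4.67,-0.53,0],[4.67,-0.53,0],[4.67,-0.53,0],[4.67,-0.53,0],[4.67,-0.53,0],[4.67,-0.53,0],[0,0,0.2],[0,0,0.2],[0,0,0.2],[0,0,0.2],[0,0,0.2],[0,0,0.2],[0,0,0.2],[0,0,0.2],[0,0,0.2],[0,0,0],[0,0,0]]}'
python3 - <<'E'
from h import *
p,d,c=cap("scene","s18")
cv2.imwrite("pics/s18c.png",cv2.resize(p[200:350,330:530],(800,600)))
go(428.9,288.3,80.5,-0.482+np.pi,False)
E
```

```text
t: 39.95
eef_pos: [430.9, 288.4, 119.7]
tcp_rot: [3.141, 0.0, 2.655]
ft_force: [-0.6, 1.6, -0.1]
opening: 0.654
t 40.0 pos [430.8 288.4 119.7] rot [3.141 0.    2.655] F [-0.7 -0.4 -0.1] open 0.654 q6 -0.62
  shift cm before turn [ 0.16 -0.1   3.92] turn -0.004
  shift cm after turn [ 0.16 -0.1   3.92]
```

View pics/s18c.png

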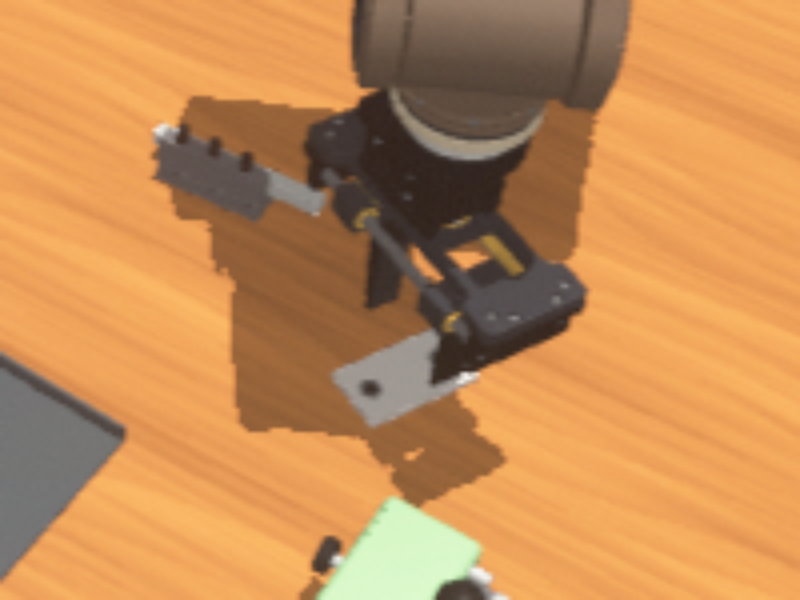

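```bash
python3 -m inch '{"hand":[0.65,0.65,0.65,0.65,0.65,0,0,0,0,0,0,0,0,0],"turn":[0,0,0,0,0,0,0,0,0,0,0,0,0,0],"delta_pos":[[0.16,-0.1,0],[0,0,1.9],[0,0,1.3],[0,0,0.7],[0,0,0],[0,0,0],[0,0,0],[0,0,0],[0,0,0],[0,0,-1],[0,0,-2],[0,0,-2],[0,0,0],[0,0,0]]}'
python3 - <<'E'
from h import *
p,d,c=cap("scene","s19")
cv2.imwrite("pics/s19c.png",cv2.resize(p[200:350,330:530],(800,600)))
go(*slot(4),110,TH,False)
E
```

```text
t: 41.4
eef_pos: [428.6, 288.1, 130.8]
tcp_rot: [3.141, 0.001, 2.658]
ft_force: [-0.7, 0.8, -1.8]
opening: 0.464
t 41.45 pos [428.5 288.  130.2] rot [-3.141 -0.     2.658] F [-1.   0.5 -1.8] open 0.465 q6 -0.62
  shift cm before turn [-30.87 -10.15   2.02] turn 1.12
  shift cm after turn [-22.59  23.36   2.02]
```

View pics/s19c.png

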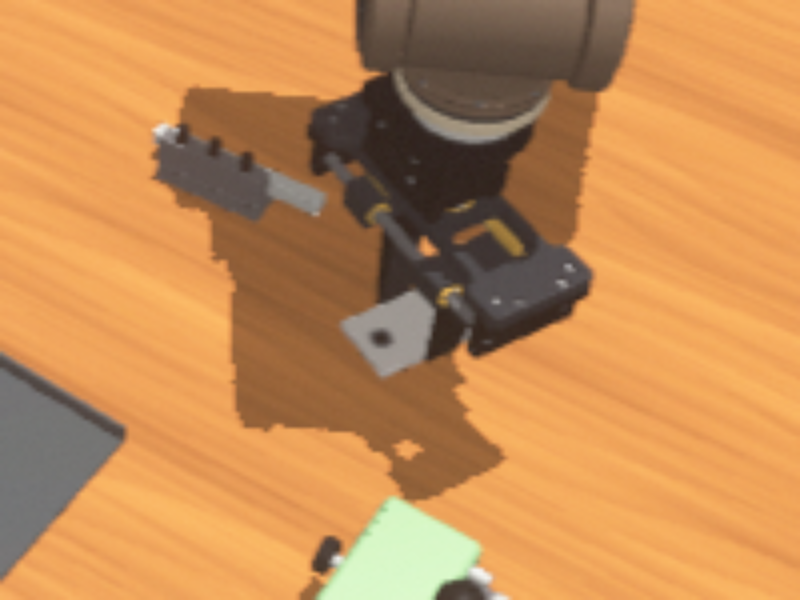

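```bash
python3 -m inch '{"hand":[0,0,0,0,0,0,0,0,0,0,0,0,0,0,0,0,0,0,0,0],"turn":[0.14,0.14,0.14,0.14,0.14,0.14,0.14,0.14,0,0,0,0,0,0,0,0,0,0,0,0],"delta_pos":[[0,0,0],[0,0,0],[0,0,0],[0,0,0],[0,0,0],[0,0,0],[0,0,0],[0,0,0],[-3.23,3.34,0],[-3.23,3.34,0],[-3.23,3.34,0],[-3.23,3.34,0],[-3.23,3.34,0],[-3.23,3.34,0],[-3.23,3.34,0],[0,0,0],[0,0,1.5],[0,0,1.5],[0,0,0],[0,0,0]]}'
python3 - <<'E'
from h import *
p,d,c=cap("scene","s20")
cv2.imwrite("pics/s20c.png",cv2.resize(p[180:360,180:420],(800,600)))
go(*slot(4),91,TH,False)
E
```

```text
t: 43.45
eef_pos: [654.2, 55.4, 99.5]
tcp_rot: [-3.14, -0.0, 1.539]
ft_force: [-0.2, 1.3, -1.6]
opening: 0.466
t 43.5 pos [654.6  55.2 100.2] rot [-3.141 -0.     1.539] F [ 0.4  0.8 -2.3] open 0.465 q6 0.02
  shift cm before turn [-0.07 -0.    0.92] turn 0.001
  shift cm after turn [-0.07 -0.    0.92]
```

View pics/s20c.png

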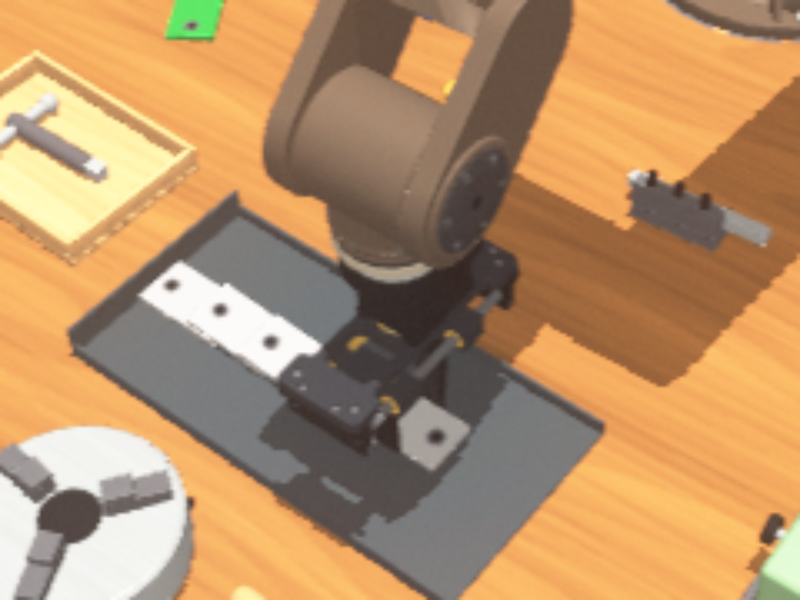

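```bash
python3 -m inch '{"hand":[0,0,0,0,0],"turn":[0,0,0,0,0],"delta_pos":[[-0.05,0,0.4],[0,0,0.3],[0,0,0],[0,0,0.15],[0,0,0]]}'
python3 -m inch '{"hand":[0,0],"turn":[0,0],"delta_pos":[[0,0,0.15],[0,0,0]]}'
python3 -m inch '{"hand":[0,0],"turn":[0,0],"delta_pos":[[0,0,0.15],[0,0,0]]}'
```

```text
t: 44.0
eef_pos: [655.0, 54.0, 92.1]
tcp_rot: [3.141, -0.0, 1.538]
ft_force: [-0.2, 0.1, 0.2]
opening: 0.467
t: 44.2
eef_pos: [655.0, 54.1, 90.8]
tcp_rot: [3.141, -0.0, 1.538]
ft_force: [-1.2, 1.5, 3.9]
opening: 0.464
t: 44.4
eef_pos: [655.0, 54.1, 89.1]
tcp_rot: [3.141, -0.0, 1.538]
ft_force: [-0.6, 3.8, 3.7]
opening: 0.464
```

```bash
python3 -m inch '{"hand":[0,0.58,0.58,0.58,0.58,0.58],"turn":[0,0,0,0,0,0],"delta_pos":[[0,0,0.1],[0,0,0],[0,0,0],[0,0,0],[0,0,0],[0,0,0]]}'
python3 -m inch '{"hand":[0.62,0.62,0.62,0.62,0.62,0.62,0.62,0.62],"turn":[0,0,0,0,0,0,0,0],"delta_pos":[[0,0,-1],[0,0,-4],[0,0,-4],[0,-4.5,0],[0,-4.5,0],[0,-4.5,0],[0,-3.5,0],[0,-3,0]]}'
python3 - <<'E'
from h import *
p,d,c=cap("top","t21")
for r in plates(p,c,9): print("z9",r) if 130<r[1]<220 else 0
for r in search_frame("top","lever_ball")[:3]:
    u,v=r["centre"]; print(r, onz(c,u,v,115), w(c,u,v,d[int(v),int(u)]))
cv2.imwrite("pics/t21c.png",cv2.resize(p[110:330,110:510],None,fx=2,fy=2,interpolation=cv2.INTER_CUBIC))
cv2.imwrite("pics/t21b.png",cv2.resize(p[150:230,115:205],None,fx=7,fy=7,interpolation=cv2.INTER_CUBIC))
p,d,c=cap("scene","s21")
cv2.imwrite("pics/s21c.png",cv2.resize(p[220:340,190:358],(800,571),interpolation=cv2.INTER_CUBIC))
E
```

```text
t: 45.0
eef_pos: [654.9, 53.8, 87.9]
tcp_rot: [-3.141, -0.0, 1.538]
ft_force: [0.2, -0.3, -0.2]
opening: 0.576
t: 45.8
eef_pos: [453.1, 60.6, 178.8]
tcp_rot: [3.141, -0.0, 1.538]
ft_force: [-0.3, -0.8, -0.4]
opening: 0.613
z9 (np.float64(352.0), np.float64(169.0), 652.2, -51.7, 293, 48, np.float64(1.533))
z9 (np.float64(204.0), np.float64(132.0), 741.9, 288.6, 37, 33, np.float64(1.559))
{'centre': [140.3, 170.6], 'p': 0.53} [624.72755242 398.43778574 115.        ] [623.11826015 396.43603717 121.20205647]
```

View pics/t21c.png

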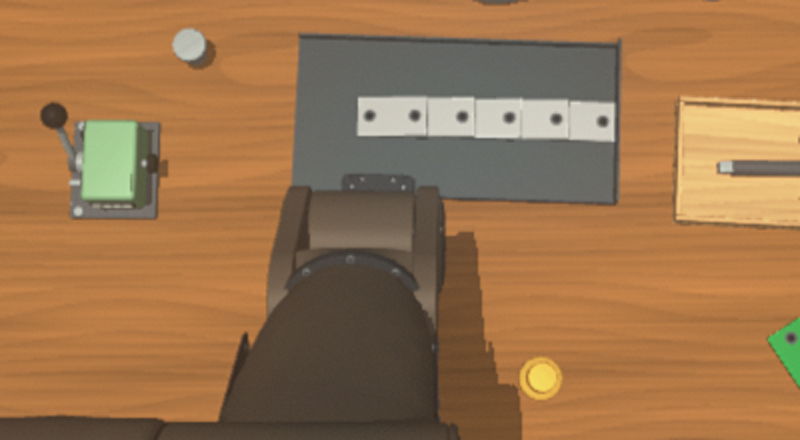

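View pics/s21c.png

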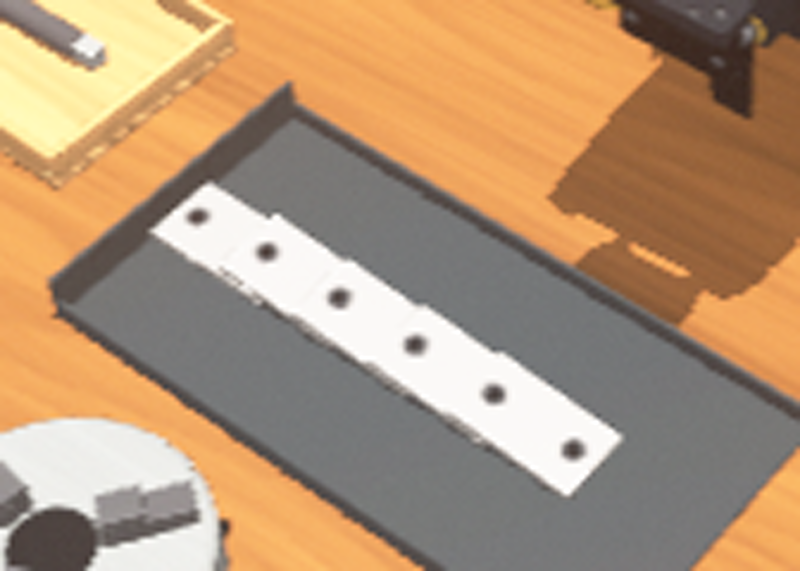

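View pics/t21b.png

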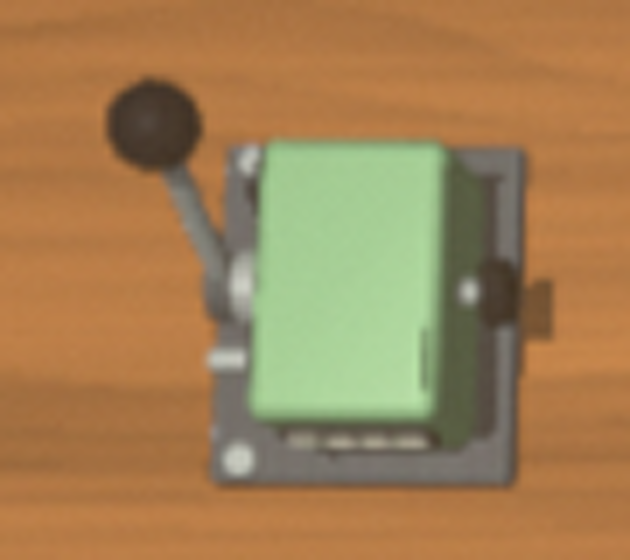

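Run:
```python
from h import *
c=viewer.get_calibration("top")
print(onz(c,136.6,167.4,115))
# base plate corners right-top, right-bottom, left-bottom
f=lambda x,y:(115+x/7-.43,150+y/7-.43)
A=[f(525,148),f(514,485),f(213,482)]
P=np.array([onz(c,*a,4) for a in A]);print(P.round(1)); d=P[0]-P[1]; print(np.arctan2(d[1],d[0])); d=P[2]-P[1]; print(np.arctan2(d[1],d[0])-np.pi/2)
# lever foot
print(onz(c,*f(215,300),45))
p,d,c=cap("scene"); 
for r in search_frame("scene","lever_ball")[:2]:
    print(r, onz(c,*r["centre"],115))
cv2.imwrite("pics/s22c.png",cv2.resize(p[310:400,390:480],(630,630),interpolation=cv2.INTER_CUBIC))
```

```text
[631.74344334 406.52392688 115.        ]
[[652.  321.    4. ]
 [540.2 321.8   4. ]
 [542.1 419.5   4. ]]
-0.00724138521342007
-0.020141546314140113
[593.19370629 408.15680067  45.        ]
{'centre': [445.9, 352.7], 'p': 0.69} [633.83708929 410.91481102 115.        ]
```

View pics/s22c.png

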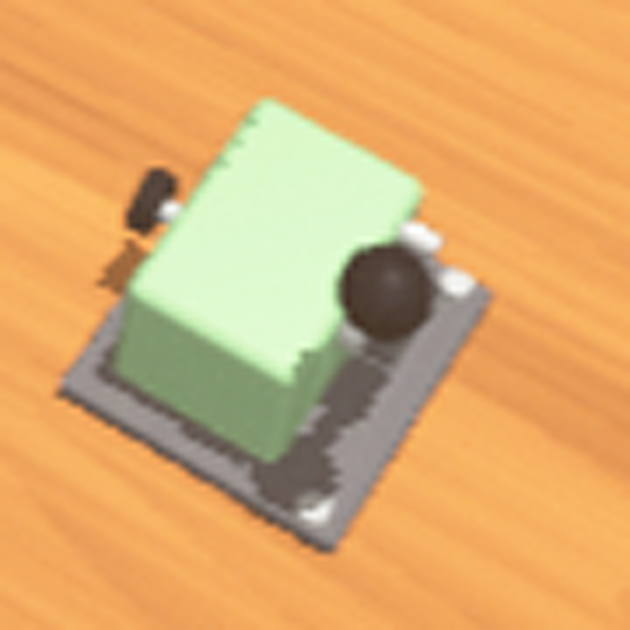

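```bash
python3 -m inch '{"hand":[0.6,0.6,0.6,0.6,0.6,0.6,0.6,0.6,0.6,0.6,0.6,0.6,0.6,0.6,0.6,0.6,0.6,0.6,0.6,0.6],"turn":[-0.1447,-0.1447,-0.1447,-0.1447,-0.1447,-0.1447,-0.1447,-0.1447,-0.1447,-0.1447,-0.1447,0,0,0,0,0,0,0,0,0],"delta_pos":[[0,0,-0.55],[0,0,-0.55],[0,0,-0.55],[0,0,-0.55],[0,0,-0.55],[0,0,-0.55],[0,0,-0.55],[0,0,-0.55],[0,0,-0.55],[0,0,-0.55],[0,0,-0.55],[-2.19,4.35,0],[-2.19,4.35,0],[-2.19,4.35,0],[-2.19,4.35,0],[-2.19,4.35,0],[-2.19,4.35,0],[-2.19,4.35,0],[-2.19,4.35,0],[0,0,0]]}'
python3 -m inch '{"hand":[0.6,0.6],"turn":[0,0],"delta_pos":[[0,0,0],[0,0,0]]}'
python3 - <<'E'
from h import *
p,d,c=cap("scene","s23")
cv2.imwrite("pics/s23c.png",cv2.resize(p[240:420,360:600],(800,600)))
go(632,408,174,3.13,False)
s=env.state()
R=s["eef_pos"]; print(proj(c,np.array([R,R-[0,0,59],R-[0,0,78]])), proj(c,np.array([632,408,115.])))
E
```

```text
t: 48.05
eef_pos: [636.1, 411.1, 236.9]
tcp_rot: [3.14, 0.001, 3.132]
ft_force: [-0.7, -0.4, -0.9]
opening: 0.602
t: 48.25
eef_pos: [634.5, 405.6, 238.3]
tcp_rot: [-3.141, -0.001, 3.129]
ft_force: [1.4, -0.2, -0.4]
opening: 0.598
t 48.3 pos [634.5 405.4 238.7] rot [-3.141 -0.     3.129] F [ 1.2 -0.1  0. ] open 0.6 q6 -1.08
  shift cm before turn [0.25 0.26 6.47] turn -0.001
  shift cm after turn [0.25 0.26 6.47]
[[453.63988743 316.09047139]
 [448.45377541 333.81330375]
 [446.87778628 339.19903218]] [444.98951998 351.33093435]
```

View pics/s23c.png

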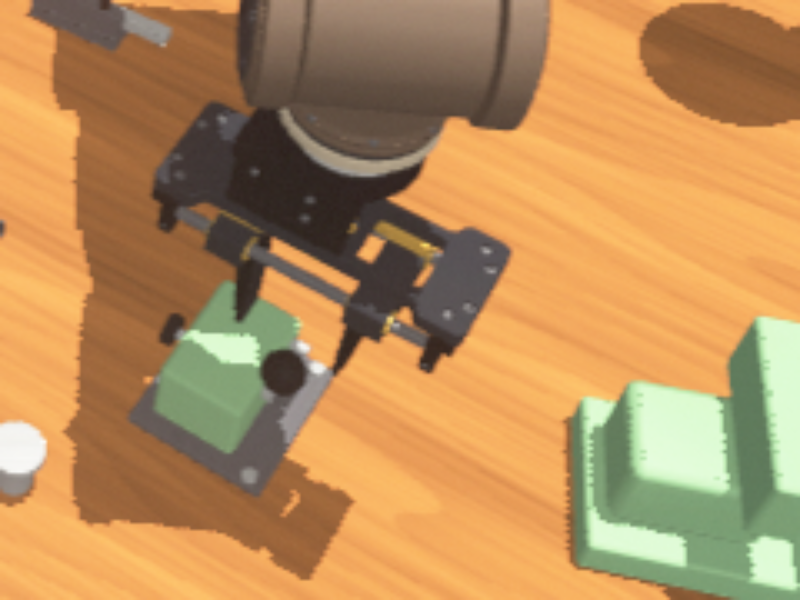

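```bash
python3 -m inch '{"hand":[0.6,0.6,0.6,0.6,0.6,0.6],"turn":[0,0,0,0,0,0],"delta_pos":[[0.25,0.25,0],[0,0,2],[0,0,2],[0,0,1.5],[0,0,0.9],[0,0,0]]}'
python3 - <<'E'
from h import *
p,d,c=cap("scene","s24")
cv2.imwrite("pics/s24c.png",cv2.resize(p[270:390,380:540],(800,600)))
go(632,408,174,3.13,False)
E
```

```text
t: 48.9
eef_pos: [631.7, 408.6, 173.5]
tcp_rot: [-3.141, -0.001, 3.129]
ft_force: [-0.4, 0.3, 0.3]
opening: 0.602
t 48.95 pos [632.  408.8 174.5] rot [-3.142 -0.     3.129] F [-0.7 -0.3  0.2] open 0.601 q6 -1.07
  shift cm before turn [-0.   -0.08  0.05] turn -0.001
  shift cm after turn [-0.   -0.08  0.05]
```

View pics/s24c.png

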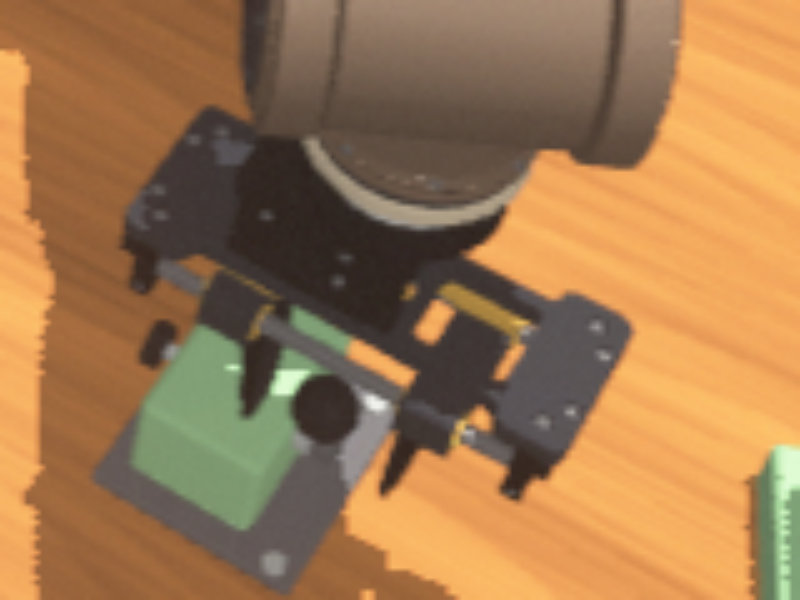

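Ball sits between the fingers. Close.

```bash
python3 -m inch '{"hand":[0,0,0,0,0,0],"turn":[0,0,0,0,0,0],"delta_pos":[[0,0,0],[0,0,0],[0,0,0],[0,0,0],[0,0,0],[0,0,0]]}'
```

```text
t: 49.55
eef_pos: [632.2, 406.4, 174.9]
tcp_rot: [-3.137, -0.001, 3.129]
ft_force: [-1.7, -15.5, 4.8]
opening: 0.277
```

```bash
python3 -m inch '{"hand":[0,0],"turn":[0,0],"delta_pos":[[0,-0.25,0],[0,0,0]]}'
python3 -m inch '{"hand":[0,0,0,0,0,0],"turn":[0,0,0,0,0,0],"delta_pos":[[0.75,0,-0.32],[0.92,0,-0.27],[0.93,0,-0.16],[0.96,0,-0.04],[0.95,0,0.08],[0,0,0]]}'
python3 - <<'E'
from h import *
p,d,c=cap("scene","s25")
cv2.imwrite("pics/s25c.png",cv2.resize(p[270:390,380:540],(800,600)))
E
```

```text
t: 49.75
eef_pos: [632.1, 405.9, 175.0]
tcp_rot: [-3.141, 0.0, 3.129]
ft_force: [-0.6, -4.9, 2.6]
opening: 0.277
t: 50.35
eef_pos: [586.7, 406.6, 182.4]
tcp_rot: [-3.141, 0.002, 3.13]
ft_force: [3.9, -7.1, 3.2]
opening: 0.278
```

View pics/s25c.png

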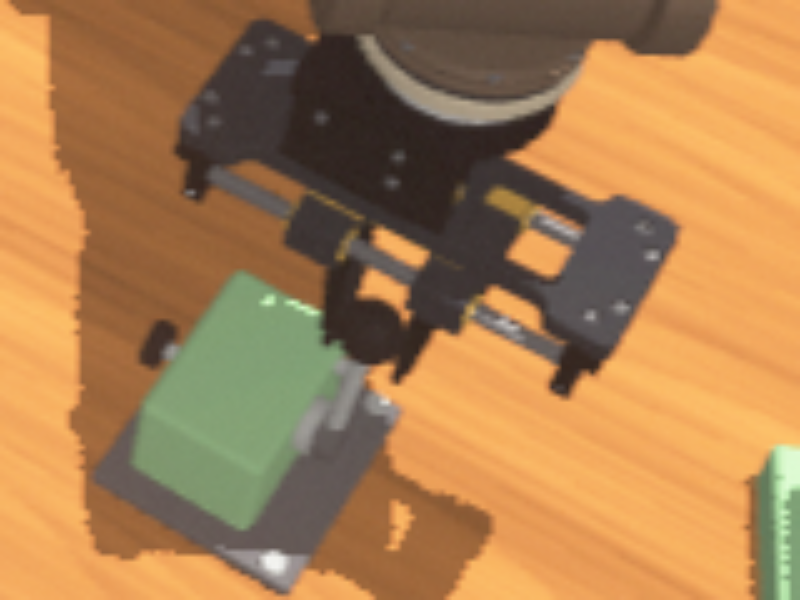

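Ball follows, lever past upright. Continue towards the stop.

```bash
python3 -m inch '{"hand":[0,0,0,0,0],"turn":[0,0,0,0,0],"delta_pos":[[0.93,-0.05,0.19],[0.9,0,0.3],[0.6,0,0.28],[0,0,0],[0,0,0]]}'
python3 -m inch '{"hand":[0,0],"turn":[0,0],"delta_pos":[[0.3,0,0.16],[0,0,0]]}'
python3 -m inch '{"hand":[0,0],"turn":[0,0],"delta_pos":[[0.2,0,0.1],[0,0,0]]}'
```

```text
t: 50.9
eef_pos: [563.0, 406.9, 176.1]
tcp_rot: [3.141, 0.003, 3.13]
ft_force: [-2.0, -4.7, 13.5]
opening: 0.261
t: 51.1
eef_pos: [559.9, 407.0, 174.8]
tcp_rot: [3.14, 0.003, 3.13]
ft_force: [-1.8, -6.1, 16.5]
opening: 0.259
t: 51.3
eef_pos: [557.9, 407.0, 174.0]
tcp_rot: [3.14, 0.003, 3.13]
ft_force: [-2.0, -5.7, 18.2]
opening: 0.259
```

Run:
```python
from h import *
p,d,c=cap("scene","s26")
cv2.imwrite("pics/s26c.png",cv2.resize(p[270:390,380:540],(800,600),interpolation=cv2.INTER_CUBIC))
print(env.state()["ft_force"],env.state()["moment"])
print(proj(c,np.array([[632,407,115.],[561,407,114],[558,407,114]])))
q,e,f=cap("top","t26"); cv2.imwrite("pics/t26c.png",cv2.resize(q[130:250,100:260],(800,600),interpolation=cv2.INTER_CUBIC))
```

```text
[-2.30648655 -5.98123199 17.82673121] [-1.02541476  0.20533692 -0.01937389]
[[444.53957059 351.08543278]
 [459.48966963 327.15770469]
 [460.10052317 326.17442016]]
```

View pics/s26c.png

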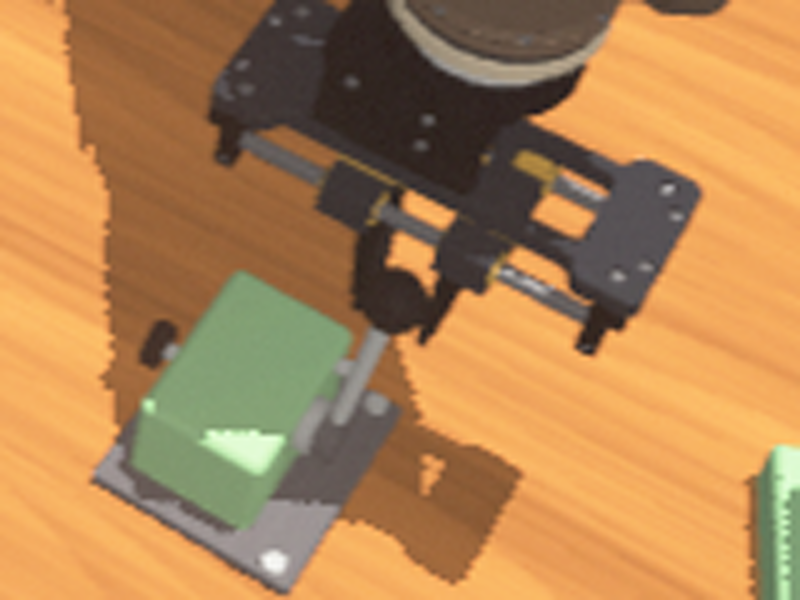

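View pics/t26c.png

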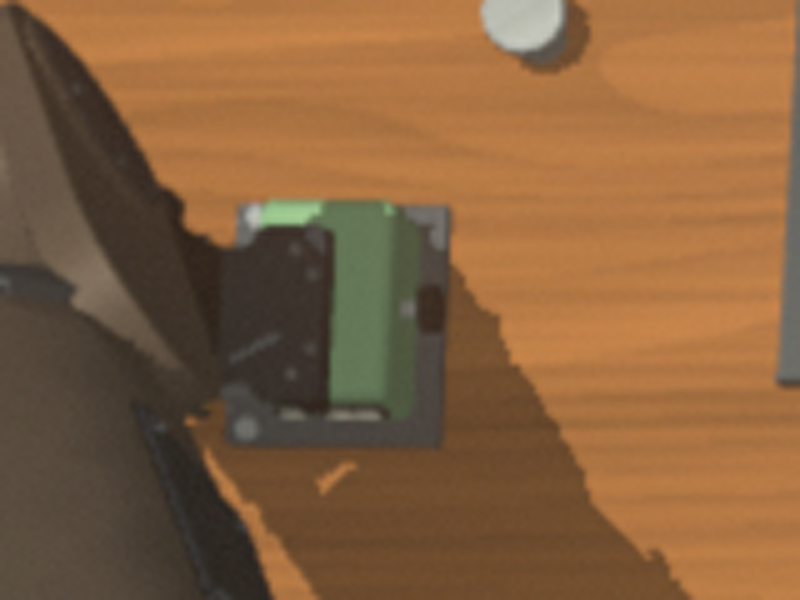

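Run:
```python
from h import *
p,d,c=cap("scene")
print(d[322:342:2,450:472:2].round(0))
for (u,v) in [(460,331),(461,330),(459,332)]:
    S=w(c,u,v,d[v,u]); r=S-c["T"][:3,3]; r/=np.linalg.norm(r); print(S.round(1),(S+14*r).round(1))
cv2.imwrite("pics/s27c.png",cv2.resize(p[305:360,430:490],(780,715),interpolation=cv2.INTER_CUBIC)[:600])
s=env.state(); print(s["eef_pos"],proj(c,s["eef_pos"]-[0,0,59]),proj(c,s["eef_pos"]-[0,0,78]))
```

```text
[[1228. 1073. 1066. 1080. 1225. 1222. 1229. 1225. 1229. 1002. 1000.]
 [1222. 1076. 1077. 1069. 1066. 1064. 1071. 1217. 1225. 1006. 1003.]
 [1217.    0. 1068. 1064. 1062. 1060. 1064. 1068. 1220. 1049. 1046.]
 [1213. 1086. 1067. 1058. 1059. 1056. 1060. 1060. 1217. 1049. 1046.]
 [1212. 1074. 1065. 1060. 1056. 1055. 1056. 1063. 1062. 1052. 1055.]
 [1203. 1205. 1066. 1060. 1058. 1056. 1056. 1064. 1062. 1062. 1207.]
 [1205. 1198. 1070. 1065. 1061. 1057. 1060. 1066. 1068. 1066. 1203.]
 [1126. 1200. 1081. 1075. 1064. 1066. 1198. 1077. 1072. 1198. 1201.]
 [1124. 1193. 1079. 1080. 1192. 1194. 1194. 1082. 1198. 1197. 1196.]
 [1187. 1086. 1082. 1082. 1192. 1193. 1193. 1193. 1191. 1188. 1193.]]
[578.2 413.7 126.7] [570.2 412.1 115.3]
[574.6 414.3 126.5] [566.5 412.8 115.1]
[579.6 412.7 123.8] [571.6 411.1 112.5]
[558.07859715 406.98453783 174.04964775] [460.16700312 325.91434821] [458.570967   330.96328613]
```

View pics/s27c.png

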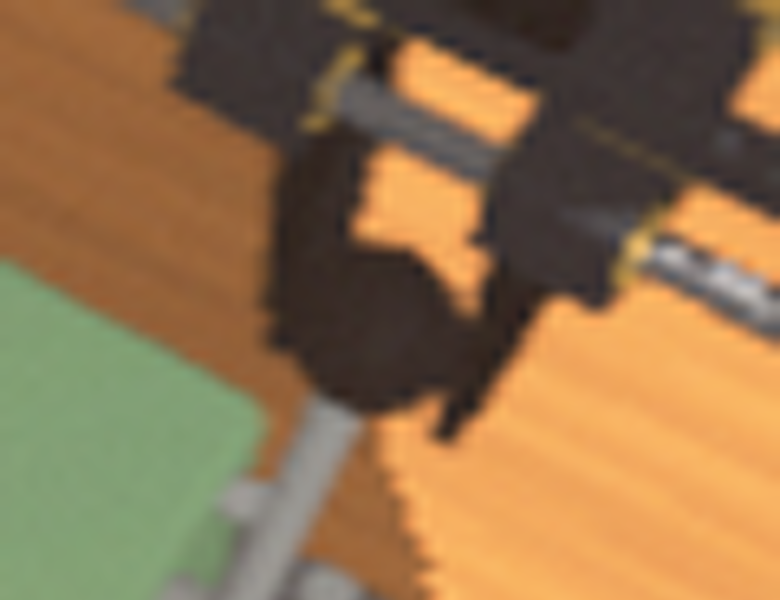

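Run:
```python
from h import *
c=viewer.get_calibration("scene")
for x0,y0 in [(633,410),(632,407.5)]:
  for a in (26,0,-15,-20,-24,-28):
    P=np.array([x0-34.2+78*np.sin(np.radians(a)),y0,45+78*np.cos(np.radians(a))]); print(a,P.round(1),proj(c,P).round(1))
```

```text
26 [633.  410.  115.1] [445.7 352.1]
0 [598.8 410.  123. ] [453.7 338.1]
-15 [578.6 410.  120.3] [457.7 332. ]
-20 [572.1 410.  118.3] [458.9 330.4]
-24 [567.1 410.  116.3] [459.8 329.2]
-28 [562.2 410.  113.9] [460.6 328.3]
26 [632.  407.5 115.1] [444.8 351.2]
0 [597.8 407.5 123. ] [452.8 337.2]
-15 [577.6 407.5 120.3] [456.8 331.1]
-20 [571.1 407.5 118.3] [458.  329.5]
-24 [566.1 407.5 116.3] [458.9 328.3]
-28 [561.2 407.5 113.9] [459.7 327.4]
```

```bash
python3 -m inch '{"hand":[0,0,0],"turn":[0,0,0],"delta_pos":[[0,0,-0.4],[0,0,0],[0,0,0]]}'
python3 - <<'E'
from h import *
p,d,c=cap("scene")
a=cv2.imread("pics/s26.png")
cv2.imwrite("pics/s28c.png",np.hstack([cv2.resize(x[310:355,435:480],(400,400),interpolation=cv2.INTER_CUBIC) for x in (a,p)]))
E
```

```text
t: 51.75
eef_pos: [557.3, 407.1, 175.3]
tcp_rot: [3.141, 0.0, 3.13]
ft_force: [-0.5, 0.0, -0.1]
opening: 0.055
```

View pics/s28c.png

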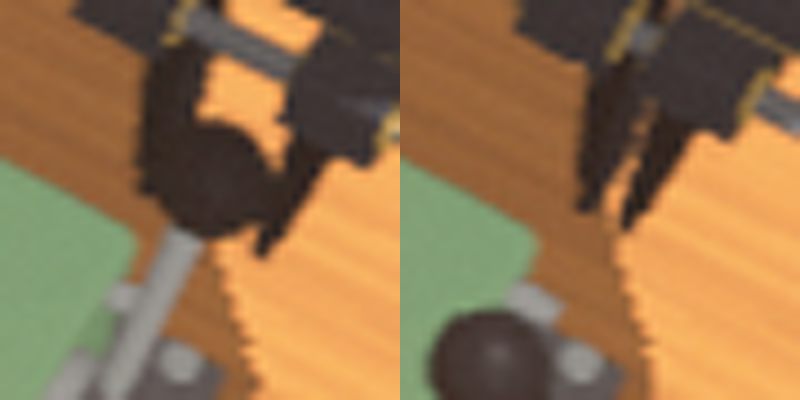

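```bash
python3 -m inch '{"hand":[0.6,0.6,0.6,0.6,0.6,0.6,0.6],"turn":[0,0,0,0,0,0,0],"delta_pos":[[0,0,-4],[0,0,-2.5],[-4,0,0],[-3.8,-0.2,0],[0,0,0],[0,0,0],[0,0,0]]}'
python3 - <<'E'
from h import *
p,d,c=cap("scene","s29")
cv2.imwrite("pics/s29c.png",cv2.resize(p[270:390,380:540],(800,600)))
go(634,405,174,3.13,False)
m=(p.max(2)<75).astype(np.uint8)
n,l,st,ce=cv2.connectedComponentsWithStats(m[340:365,433:460]); print(st,ce+[433,340])
E
```

```text
t: 52.5
eef_pos: [634.6, 404.1, 239.9]
tcp_rot: [-3.141, -0.001, 3.13]
ft_force: [0.2, -0.3, -0.9]
opening: 0.553
t 52.55 pos [634.5 404.2 240.2] rot [-3.141e+00 -1.000e-03  3.130e+00] F [-0.3  0.1  0.5] open 0.582 q6 -1.08
  shift cm before turn [0.05 0.08 6.62] turn 0.0
  shift cm after turn [0.05 0.08 6.62]
[[  0   0  27  25 538]
 [  6   5  12  14 134]
 [ 26   7   1   3   3]] [[446.2732342  352.18215613]
 [444.6119403  351.35820896]
 [459.         348.        ]]
```

View pics/s29c.png

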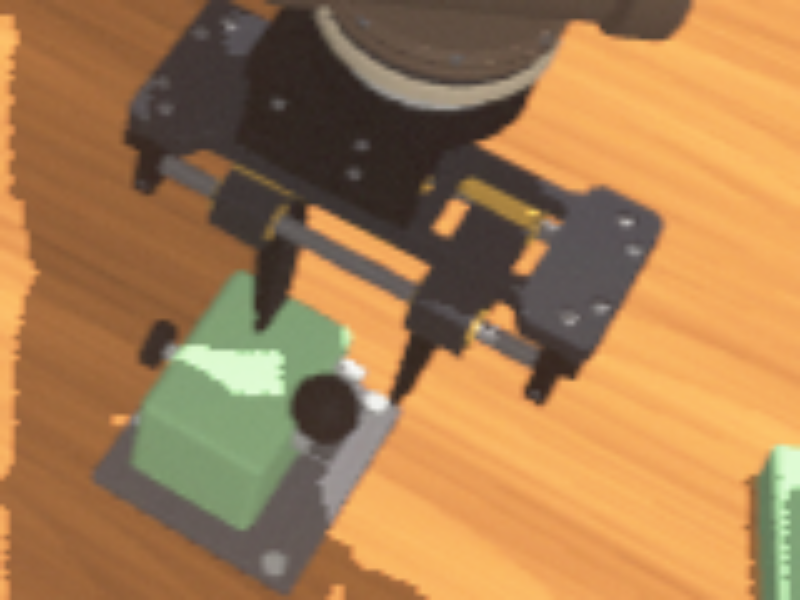

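```bash
python3 -m inch '{"hand":[0.6,0.6,0.6,0.6,0.6,0,0,0,0,0,0],"turn":[0,0,0,0,0,0,0,0,0,0,0],"delta_pos":[[-0.15,0.1,2],[0,0,2],[0,0,1.7],[0,0,1.1],[0,0,0],[0,0,0],[0,0,0],[0,0,0],[0,0,0],[0,0,0],[0,0,0]]}'
```

```text
t: 53.65
eef_pos: [637.1, 405.4, 172.9]
tcp_rot: [3.14, 0.001, 3.13]
ft_force: [0.3, 5.5, 2.0]
opening: 0.281
```

```bash
python3 -m inch '{"hand":[0,0,0,0,0,0],"turn":[0,0,0,0,0,0],"delta_pos":[[0.75,0.05,-0.32],[0.92,0,-0.27],[0.93,0,-0.16],[0.96,0,-0.04],[0.95,0,0.08],[0,0,0]]}'
python3 -m inch '{"hand":[0,0,0],"turn":[0,0,0],"delta_pos":[[0.93,0,0.15],[0,0,0],[0,0,0]]}'
python3 - <<'E'
from h import *
p,d,c=cap("scene")
cv2.imwrite("pics/s30c.png",cv2.resize(p[305:360,430:490],(655,600),interpolation=cv2.INTER_CUBIC))
s=env.state(); print(s["eef_pos"],s["ft_force"],proj(c,s["eef_pos"]-[0,0,59]))
E
```

```text
t: 54.25
eef_pos: [592.0, 406.2, 180.6]
tcp_rot: [3.14, 0.003, 3.13]
ft_force: [4.3, 3.0, 4.7]
opening: 0.28
t: 54.55
eef_pos: [583.6, 406.3, 179.2]
tcp_rot: [3.14, 0.003, 3.13]
ft_force: [3.4, 3.4, 6.9]
opening: 0.279
[583.70738964 406.32744677 179.26122547] [3.03526658 3.24790253 7.90684189] [455.02432198 332.86698558]
```

View pics/s30c.png

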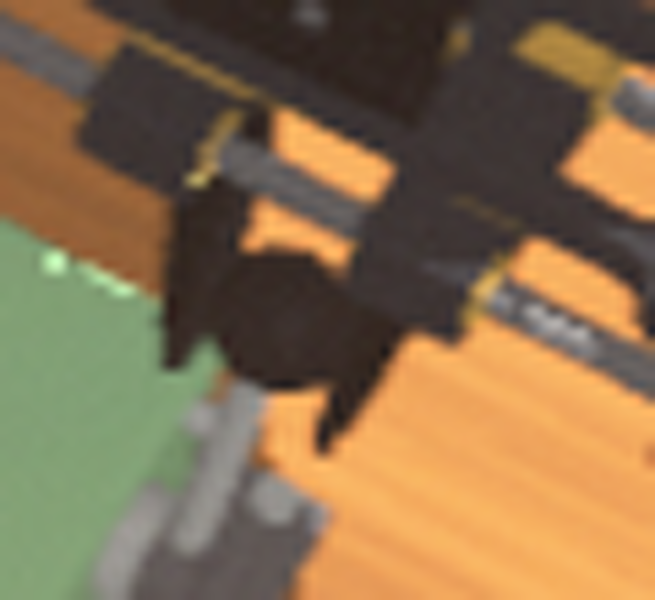

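```bash
python3 -m inch '{"hand":[0,0,0,0],"turn":[0,0,0,0],"delta_pos":[[0.6,0,0.0],[0.6,0,0.1],[0,0,0],[0,0,0]]}'
python3 -m inch '{"hand":[0,0,0],"turn":[0,0,0],"delta_pos":[[0.6,0,0.2],[0,0,0],[0,0,0]]}'
python3 - <<'E'
from h import *
p,d,c=cap("scene")
cv2.imwrite("pics/s31c.png",cv2.resize(p[305:360,430:490],(655,600),interpolation=cv2.INTER_CUBIC))
E
```

```text
t: 55.0
eef_pos: [571.5, 406.5, 177.1]
tcp_rot: [3.14, 0.002, 3.13]
ft_force: [4.7, 3.7, 0.5]
opening: 0.279
t: 55.3
eef_pos: [565.6, 406.6, 175.3]
tcp_rot: [3.14, 0.002, 3.129]
ft_force: [5.9, 3.8, 1.5]
opening: 0.279
```

View pics/s31c.png

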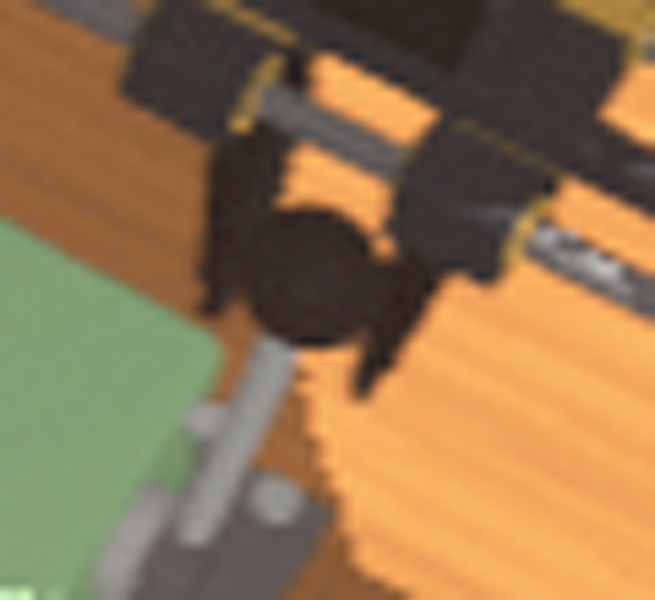

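```bash
python3 -m inch '{"hand":[0,0,0],"turn":[0,0,0],"delta_pos":[[0.4,0,0.15],[0,0,0],[0,0,0]]}'
python3 -m inch '{"hand":[0,0,0],"turn":[0,0,0],"delta_pos":[[0.3,0,0.1],[0,0,0],[0,0,0]]}'
python3 - <<'E'
from h import *
p,d,c=cap("scene")
cv2.imwrite("pics/s32c.png",cv2.resize(p[305:360,430:490],(655,600),interpolation=cv2.INTER_CUBIC))
E
```

```text
t: 55.65
eef_pos: [561.7, 406.6, 173.9]
tcp_rot: [3.14, 0.002, 3.13]
ft_force: [5.2, 4.5, 1.3]
opening: 0.282
t: 55.95
eef_pos: [558.8, 406.7, 172.8]
tcp_rot: [3.14, 0.003, 3.129]
ft_force: [4.9, 5.3, 1.3]
opening: 0.278
```

View pics/s32c.png

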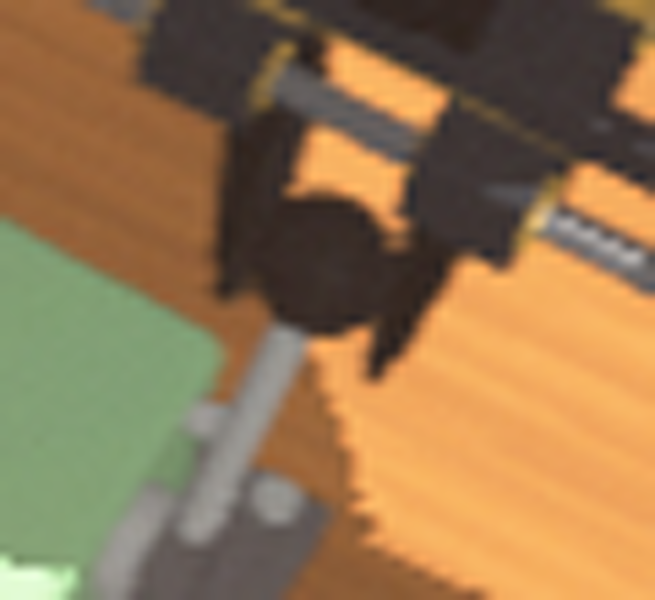

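```bash
python3 -m inch '{"hand":[0,0,0],"turn":[0,0,0],"delta_pos":[[0.3,0,0.14],[0,0,0],[0,0,0]]}'
python3 -m inch '{"hand":[0,0,0],"turn":[0,0,0],"delta_pos":[[0.3,0,0.15],[0,0,0],[0,0,0]]}'
python3 - <<'E'
from h import *
p,d,c=cap("scene")
cv2.imwrite("pics/s33c.png",cv2.resize(p[305:360,430:490],(655,600),interpolation=cv2.INTER_CUBIC))
E
```

```text
t: 56.3
eef_pos: [555.8, 406.7, 171.5]
tcp_rot: [3.14, 0.003, 3.13]
ft_force: [4.7, 4.6, 1.9]
opening: 0.277
t: 56.6
eef_pos: [552.7, 406.8, 170.1]
tcp_rot: [3.14, 0.003, 3.13]
ft_force: [4.2, 3.4, 2.6]
opening: 0.278
```

View pics/s33c.png

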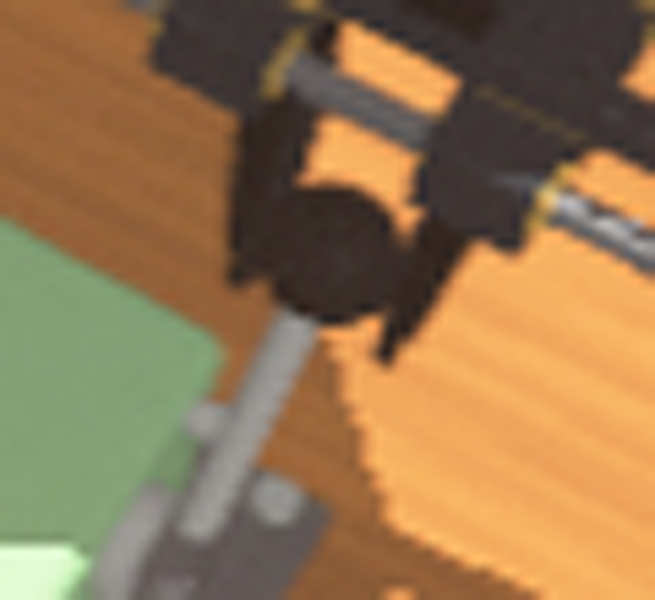

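```bash
python3 -m inch '{"hand":[0,0],"turn":[0,0],"delta_pos":[[0.2,0,0.1],[0,0,0]]}'
python3 -m inch '{"hand":[0,0],"turn":[0,0],"delta_pos":[[0.2,0,0.15],[0,0,0]]}'
python3 - <<'E'
from h import *
p,d,c=cap("scene")
cv2.imwrite("pics/s34c.png",cv2.resize(p[305:360,430:490],(655,600),interpolation=cv2.INTER_CUBIC))
E
```

```text
t: 56.85
eef_pos: [550.6, 406.8, 169.1]
tcp_rot: [3.14, 0.002, 3.129]
ft_force: [4.8, 3.0, 3.0]
opening: 0.27
t: 57.05
eef_pos: [548.8, 406.9, 168.3]
tcp_rot: [3.139, 0.003, 3.129]
ft_force: [2.2, 2.6, 8.2]
opening: 0.266
```

View pics/s34c.png

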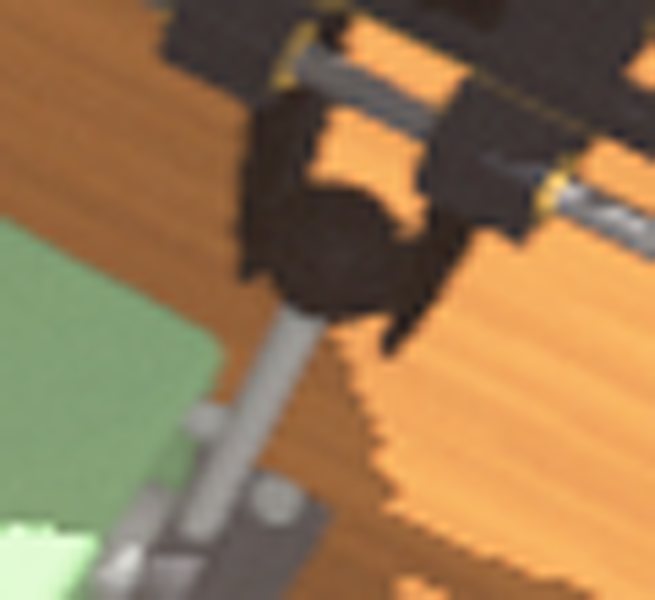

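```bash
python3 -m inch '{"hand":[0,0],"turn":[0,0],"delta_pos":[[0,0,0.2],[0,0,0]]}'
python3 -m inch '{"hand":[0,0],"turn":[0,0],"delta_pos":[[0,0,0.2],[0,0,0]]}'
python3 - <<'E'
from h import *
p,d,c=cap("scene")
cv2.imwrite("pics/s35c.png",cv2.resize(p[305:360,430:490],(655,600),interpolation=cv2.INTER_CUBIC))
E
```

```text
t: 57.3
eef_pos: [548.7, 406.9, 168.0]
tcp_rot: [3.139, 0.004, 3.129]
ft_force: [-3.0, 0.7, 21.8]
opening: 0.265
t: 57.5
eef_pos: [547.9, 406.9, 166.5]
tcp_rot: [3.139, 0.002, 3.129]
ft_force: [-10.1, 0.9, 26.8]
opening: 0.26
```

View pics/s35c.png

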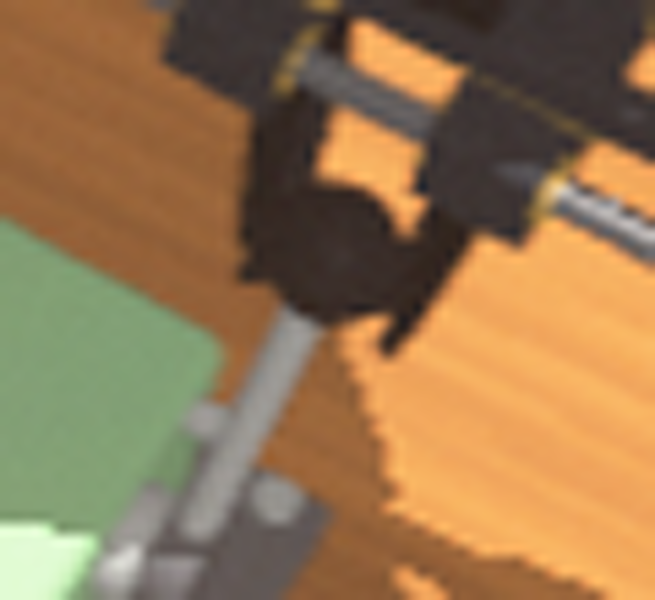

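```bash
python3 -m inch '{"hand":[0.7,0.7,0.7,0.7,0.7,0.7,0.7,0.7],"turn":[0,0,0,0,0,0,0,0],"delta_pos":[[0,0,0],[0,0,0],[0,0,0],[0,0,0],[0,0,-3],[0,0,-4],[0,0,-3],[0,0,0]]}'
python3 -m inch '{"hand":[0.7,0.7,0.7,0.7,0.7,0.7],"turn":[0,0,0,0,0,0],"delta_pos":[[4,-2,0],[4,-2,0],[3,-1.5,0],[0,0,0],[0,0,0],[0,0,0]]}'
python3 - <<'E'
from h import *
p,d,c=cap("scene","s36"); q,e,f=cap("top","t36")
for r in plates(q,f,9): print("z9",r) if 130<r[1]<220 else 0
X=cloud(f,e)
for u in range(290,420,6): print(u,X[166:173,u,1].mean().round(0),np.median(X[160:178,u,2]).round(1),end="; ")
cv2.imwrite("pics/t36c.png",cv2.resize(q[110:330,110:560],None,fx=1.7,fy=1.7,interpolation=cv2.INTER_CUBIC))
print(env.state()["eef_pos"])
E
```

```text
t: 58.35
eef_pos: [548.5, 406.9, 267.3]
tcp_rot: [3.138, 0.006, 3.129]
ft_force: [0.4, -0.5, 0.2]
opening: 0.701
t: 58.95
eef_pos: [437.7, 353.1, 262.6]
tcp_rot: [3.142, 0.0, 3.129]
ft_force: [0.3, 0.3, 0.2]
opening: 0.701
z9 (np.float64(352.0), np.float64(169.0), 652.2, -51.7, 293, 48, np.float64(1.533))
z9 (np.float64(204.0), np.float64(132.0), 741.9, 288.7, 37, 33, np.float64(1.559))
290 90.0 9.4; 296 77.0 11.3; 302 63.0 13.1; 308 49.0 14.4; 314 36.0 15.6; 320 22.0 17.2; 326 8.0 12.7; 332 -5.0 12.9; 338 -19.0 15.1; 344 -32.0 18.4; 350 -46.0 12.6; 356 -60.0 14.3; 362 -73.0 16.2; 368 -86.0 17.5; 374 -100.0 12.4; 380 -114.0 15.5; 386 -127.0 16.3; 392 -141.0 16.6; 398 -155.0 10.5; 404 -169.0 9.2; 410 -182.0 7.8; 416 -196.0 8.7; [437.6574784  353.00942553 262.45787711]
```

View pics/s36.png

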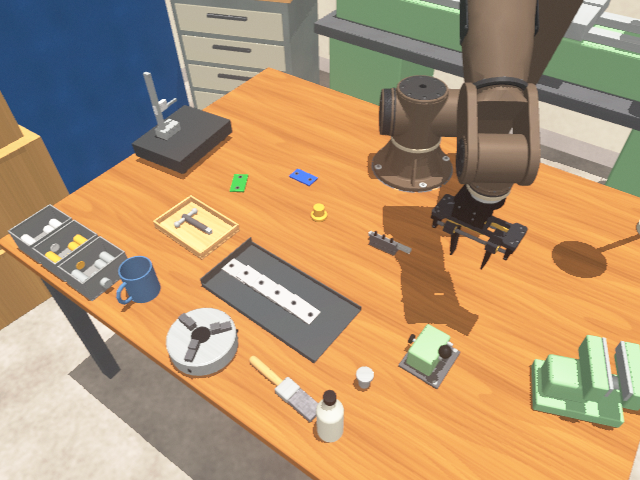

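View pics/t36c.png

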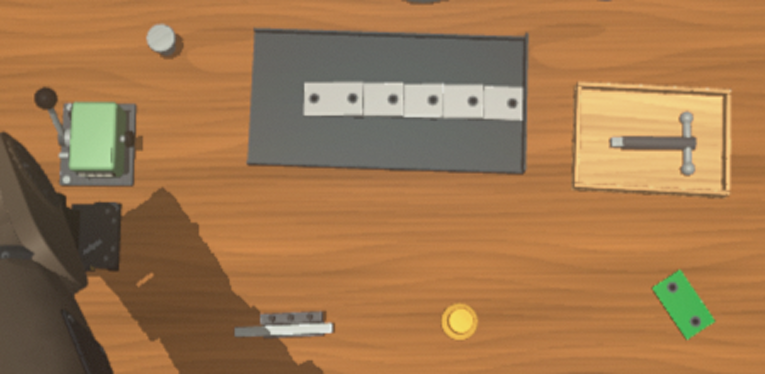

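```bash
python3 -c "
from cell import ticket
print(ticket.job_done())"
```

```text
the job is handed in; nothing more can be done
None
```

The job is done and handed in at about 59 s of the 210 s allowed.

**Key and plates:** The chuck key lies flat in the wooden tool tray. All five steel plates are in one row, the first flat against the closed end. I left the green and blue look-alikes alone.

**Row check:** The top camera measured the row at 293 mm long, which is what five plates at a 53.3 mm pitch should give. It runs along the tray's middle line to within about 2 mm. The depth profile shows each later plate sloping down.

**Counter lever:** On the first pull the ball slipped out of the grip, at about 20° past upright, and sprang back. From the images and forces I judge it did not reach the stop. On the second pull the ball's position matched the stop at 28° past upright, and the push at the end was more than the spring could hold back. I take that as the stop, though nothing reads the lever angle directly. It then sprang back to rest.

**Last pictures:** The bush, collet and tool holder look unmoved, the gripper is clear of everything, and no check failed at the end. No plate was knocked out of place that I noticed.

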